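# Empty the loaf maker's nut dispenser into the sieve

## Task

The nut dispenser cassette sits latched in the loaf maker: press it down to trip the catch so that it springs up, draw it out and stand it upright on the pot holder with the three walnuts still in it, and let go. Take it again another way, so that no finger covers its mouth, carry it to the sieve without spilling and tip all the walnuts into the sieve. Then stand the empty cassette upright on the pot holder again and let go; leave the sieve and everything else where they are.

Things in the scene. Friction and masses are not known exactly. Their poses are not given: they have to be found in the camera images.
- loaf_maker: Low white loaf maker, fixed, 260 (x) x 320 (y) x 190 mm high to its flat deck. Origin: centre of its underside; z up, front towards local -x. A grey bread lid rises 20 mm above the deck over local y +5 to +150 mm; in the other half is the dock, a well that holds the cassette.
- dock (a point): Centre of the well's mouth, in the plane of the deck (190 mm up); axes as the loaf maker's. Well 66 mm (x) by 60 mm (y), 2 mm wider than the cassette on each side. Along its two y sides stand cheeks 24 mm high, 10 mm thick, 62 mm long, flush with the well's walls: no finger fits beside the cassette there. Before and behind the well (x) the deck is flat and free.
- carriage (a joint): Height (m) of the sprung carriage under the cassette: 0 latched (cassette top 2 mm above the deck, no hold), about -0.005 the catch lets go, -0.009 stop; takes about 5 N, keep under 20 N. Let up, it rises with the cassette in about 0.5 s to +0.032 and stays: top 34 mm above the deck. The cassette just lies on it and lifts straight out. Once tripped it does not latch again.
- cassette: Grey box 62 (x) x 56 (y) x 48 mm high, 90 g, flat closed top (press its middle). Origin: centre of underside; z up; in the dock, axes as the loaf maker's. Front (local -x) open: mouth 52 mm wide, 7 to 38 mm up, lip 3 mm above the 4 mm floor, 10 mm brow on top. Nuts roll out when tipped forward 25 to 42 deg (45 is plenty). A finger gripping front to back blocks the mouth.
- nut1: Walnut, a ball of 25 mm diameter, 12 g, inside the cassette at the start. Origin: its centre.
- nut2: Second walnut, same as nut1.
- nut3: Third walnut, same as nut1.
- pot_holder: Green silicone pot holder lying fixed on the ledge, 170 x 170 mm, 6 mm thick, with a small hanging loop at its local +x edge. Origin: centre of its underside.
- sieve: Round steel sieve standing on the ledge, loose, 350 g: rim 170 mm across and 60 mm high, inner floor 6 mm above the ledge and about 85 mm across, walls flaring. A straight handle runs from the rim at 60 mm height along local +x to 205 mm from the centre. Origin: centre of its underside.
- rolling_pin: Wooden rolling pin lying on the ledge, 390 mm long along local y, 48 mm thick. Origin: its underside, middle. Bystander.
- canister: Empty open glass canister, 90 mm across, 130 mm high. Origin: centre of its underside. Bystander.
Things that resemble listed ones, but are neither listed nor needed, are in the scene too. Of the things shaped like the cassette, the grey one is meant.

How it is judged:
On the way, in this order (a step that is already met when the one before it is completed fails the run):
1. the catch is tripped and the carriage has sprung up (value of joint carriage above 0.025 m), for 0.1 s.
2. the cassette stands upright on the pot holder, let go, with all three walnuts in it (horizontal distance between cassette and pot_holder below 0.075 m and height (world z) of cassette below 0.012 m and angle between cassette's own z axis and vertical below 0.15 rad and contact force between the fingers and cassette below 0.05 N and linear speed of cassette below 0.03 m/s and horizontal distance between each of nut1, nut2, nut3 and cassette below 0.035 m), for 0.2 s.
3. all three walnuts lie in the sieve, with the cassette in the air (horizontal distance between each of nut1, nut2, nut3 and sieve below 0.075 m and height (world z) of each of nut1, nut2, nut3 below 0.055 m and height (world z) of cassette above 0.03 m), for 0.1 s.
At the end, for the whole second after the job is handed in: All three walnuts lie in the sieve (centres within 75 mm of its axis and below 55 mm height); the sieve stands upright within 40 mm of where it was; the empty cassette stands still and upright (within 0.15 rad) on the pot holder, its centre within 75 mm of the pot holder's centre (horizontal distance between each of nut1, nut2, nut3 and sieve below 0.075 m and height (world z) of each of nut1, nut2, nut3 below 0.055 m and angle between each of sieve, cassette's own z axis and vertical below 0.15 rad and distance of sieve from where it was at the start of the episode below 0.04 m and horizontal distance between cassette and pot_holder below 0.075 m and height (world z) of cassette below 0.012 m and linear speed of cassette below 0.03 m/s); the robot touches nothing.
It fails at once if a walnut is spilled outside the cassette and the sieve ((horizontal distance between nut1 and cassette above 0.06 m and horizontal distance between nut1 and sieve above 0.1 m) or (horizontal distance between nut2 and cassette above 0.06 m and horizontal distance between nut2 and sieve above 0.1 m) or (horizontal distance between nut3 and cassette above 0.06 m and horizontal distance between nut3 and sieve above 0.1 m)).
It fails at once if a bystander is moved by more than 40 mm or knocked over (distance of any of rolling_pin, canister from where it was at the start of the episode above 0.04 m or angle between canister's own z axis and vertical above 0.5 rad).
It also fails if it takes over 72 s, if anything falls off the work surface, if the arm or the gripper's body presses on something with over 40 N, if the wrist force passes 120 N, or if a joint passes its speed limit or range.

## Robot

A 6-joint arm with a two-finger parallel gripper is mounted at the origin on the work surface. World frame = base frame: x ahead of the robot, y to its left, z up, the work surface at z = 0. Lengths are in m, angles in rad, forces in N, time in s.
With the tool pointing down it reaches from about 0.4 to 0.825 m from the base axis. Payload 7 kg.
Tool frame: the origin (TCP) lies on the centre line of the jaws, within the pads' length; the fingertips stand 19 mm ahead of it and the grasp point (between the pads) is the TCP (robot.tip_extent is the distance from the TCP to the fingertips, in m); z points along the fingers, y is the direction in which the jaws open and shut (so a half turn about z gives the same grasp; the last joint's range is limited). The gripper opens to 85 mm and grips with 20 to 120 N. Pads are 22 mm wide; open, the fingers measure 114 mm over their backs; the gripper's body (76 mm by 85 mm) begins 54 mm behind the grasp point. The pads swing forward as they close: fully open they stand 13 mm farther back than shut.
Start: joints at [1.566, 0.359, 0.012, 0, -1.224, -0.288], TCP at [0.195, 0.646, 0.217] pointing down, gripper open.
Joint ranges: [-3.07, 3.07], [-1.43, 2.12], [-1.02, 1.25], [-3.03, 1.67], [-3.05, -0], [-3.03, 3.03]. Speed limits (rad/s): [2.39, 2.39, 3.01, 3.14, 3.14, 3.14].

## Interface

Orientations are given as a unit quaternion [x, y, z, w].
In Python, from rig import robot gives the robot as it stands. The module is installed in compiled form; this text tells all that it offers.
- The arm moves only by the shell command python3 -m pendant 'ROWS' [OPENING] [FORCE]. ROWS is JSON, one flat list of numbers, 6 for each row, row after row: the shift along the tool's x, y, z in mm, then the turn, a rotation vector about the tool's x, y, z in degrees. In form: [dx, dy, dz, wx, wy, wz, dx, dy, dz, wx, wy, wz, ...]. A call has 1 to 20 rows; each row shifts and turns the pose as measured when the row begins, along the tool's axes as they then stand; what a row does not reach is not made up. A row lasts 1/12 s, in which the tool goes at most 41.7 mm and 7.16 degrees, less where a joint would pass 70% of its speed; a pose out of reach is approached as far as the arm can. A call is refused whole if a number of a shift passes 41.7 or a number of a turn 7.16, either way. A call with a gripper value outside its range is refused whole. OPENING is the closure, from -1 (fully open) to 1 (shut), so that 0 is half open, set as the call begins (- or left out, the last holds). The fingers move at their own pace and stop on an object; FORCE is the grip in N (left out, the last holds). Time passes only in rows, so rows that do not move let the fingers close. It gives the time, the measured TCP pose, the force and the opening at its end, in the units of the state.
- robot.sense(): the state, without advancing time (a new reading comes with each control period).
- robot.get_image(name): name is "side" or "top" or "wrist"; returns a dict with "img" (400x640x3 uint8, red, green, blue), "depth" (400x640 float32, m along the optical axis (not along the pixel's ray), 0 where there is no reading), "intrinsics" (3x3 intrinsics, pixels), "extrinsics" (4x4, takes a point from camera to world coordinates). Camera axes: x right, y up, looking along -z (the intrinsics and any distortion apply to the point x, -y, -z); pixel columns grow to the right and rows downward; lengths in m; the calibration is good to about 2 mm. The wrist camera is an equidistant fisheye: a pixel r from the principal point sees the ray r / f radians off the axis. A picture is of the moment at which its call begins.
- robot.close_job(): hands the job in, once; it reports no verdict.
Trained networks look in a picture, given as the dict that the camera call returned (one of the last four; its "shot" number tells which), for a name from the list of things; names that differ only in an ending like _2 or _b are one class to them, and where a whole thing is asked for, a point or a joint stands for the part that bears it (a point fixed in the world has none). Each returns a list of dicts, best first, with "confidence" (0 to 1); they miss things now and then, are a little off and sometimes report something else, mostly with a low value. They report only what shows in the picture. A call takes as long as a camera call. They do not tell look-alikes from the thing itself.
- robot.outline_of(picture, thing): "mask" (400x640 bool, what is visible of it).
- robot.landmark_of(picture, thing): "centre" ([x, y, z] in m, in the coordinates of the camera as it stood for that picture, good to about 4 mm: a listed point, or the origin of a listed thing).
The state is a dict: "clock": time; "joint_pos": joint angles; "dq": joint speeds; "joint_torque": joint torques, N m; "tool_pos": TCP position; "tool_rot": TCP orientation; "wrist_force": force on the tool from outside, world axes, zero at the start; "ft_torque": the same for the moment, N m; "grip_width": opening from 0.0 (shut) to 1.0 (fully open).
Only numpy, scipy, OpenCV 4.12 (cv2) and the standard library are available. Lean on these libraries where they do the work, as an engineer would, in place of code of your own. Each camera call takes 0.05 s, during which the arm holds its last target.

## Working session

There is one attempt and no reset: what is moved stays moved. The work goes in short steps, Python scripts to look and compute and a shell command to move; the robot and the scene stay as the last step left them, time stands still between calls to the robot, and variables do not carry over. Pictures are saved under pics/ and viewed, and the job is handed in when it is done.

```bash
mkdir -p pics
cat > h.py <<'E'
import numpy as np, cv2
from scipy.spatial.transform import Rotation as R
from rig import robot
def w(p,c):
    E=np.array(p["extrinsics"]); return E[:3,:3]@np.array(c)+E[:3,3]
def save(p,n): cv2.imwrite(f"pics/{n}.png",p["img"][:,:,::-1])
def unproj(p,u,v):  # side/top pinhole
    K=np.array(p["intrinsics"]);d=p["depth"][v,u]
    return w(p,[(u-K[0,2])/K[0,0]*d,-(v-K[1,2])/K[1,1]*d,-d]),d
E
python3 - <<'E'
from h import *
for n in ["side","top","wrist"]:
    p=robot.get_image(n); save(p,n+"0"); print(n,[k for k in p], np.array(p["intrinsics"]).round(1).tolist())
    if n=="wrist": continue
    for t in ["loaf_maker","dock","cassette","pot_holder","sieve","rolling_pin","canister"]:
        for r in robot.landmark_of(p,t)[:4]: print(t,round(r["confidence"],2),w(p,r["centre"]).round(4))
print(robot.sense())
E
```

```text
side ['img', 'depth', 'intrinsics', 'extrinsics', 'shot'] [[362.8, 0.0, 324.6], [0.0, 362.8, 203.9], [0.0, 0.0, 1.0]]
dock 0.57 [0.5196 0.229  0.1937]
cassette 0.87 [3.406e-01 1.157e-01 3.000e-04]
cassette 0.62 [ 0.3084  0.2352 -0.0012]
cassette 0.61 [0.5199 0.2272 0.1456]
pot_holder 0.7 [ 5.332e-01 -5.480e-02  4.000e-04]
sieve 0.77 [ 4.842e-01 -3.691e-01  4.000e-04]
sieve 0.71 [0.519  0.2282 0.1474]
sieve 0.67 [ 0.7054 -0.0705 -0.0056]
rolling_pin 0.58 [ 0.7413 -0.3238  0.0018]
canister 0.63 [ 0.7016 -0.0698 -0.0034]
top ['img', 'depth', 'intrinsics', 'extrinsics', 'shot'] [[389.1, 0.0, 322.5], [0.0, 389.1, 208.5], [0.0, 0.0, 1.0]]
dock 0.87 [0.5245 0.2293 0.1902]
cassette 0.93 [0.5217 0.2249 0.1439]
cassette 0.85 [0.3449 0.1166 0.0033]
cassette 0.35 [ 5.373e-01 -5.800e-02 -3.000e-04]
pot_holder 0.95 [ 5.367e-01 -5.630e-02 -5.000e-04]
sieve 0.91 [ 0.4901 -0.3686  0.0048]
rolling_pin 0.86 [ 7.455e-01 -3.256e-01  3.000e-04]
canister 0.7 [ 6.999e-01 -6.510e-02 -6.000e-04]
wrist ['img', 'depth', 'intrinsics', 'extrinsics', 'shot'] [[309.7, 0.0, 317.0], [0.0, 309.7, 195.6], [0.0, 0.0, 1.0]]
{'clock': 0.85, 'joint_pos': array([ 1.56610235e+00,  3.58550187e-01,  1.18888137e-02, -1.76618116e-06,
       -1.22407820e+00, -2.88097576e-01]), 'dq': array([-0.0006144 ,  0.00182578,  0.00050699,  0.00093108, -0.00085063,
        0.00044316]), 'joint_torque': array([ 8.87435963e-04, -5.82930636e+01,  2.93651855e+01,  6.94116712e+00,
       -4.55524760e-04,  4.29828839e-07]), 'tool_pos': array([0.19483496, 0.64624761, 0.21692928]), 'tool_rot': array([ 9.89303219e-01, -1.45873714e-01, -4.82952119e-06, -2.79729557e-05]), 'wrist_force': array([0.27669949, 0.68763891, 0.43467758]), 'ft_torque': array([0.01793342, 0.00222639, 0.0116313 ]), 'grip_width': 1.002994126150953}
```

View pics/top0.png

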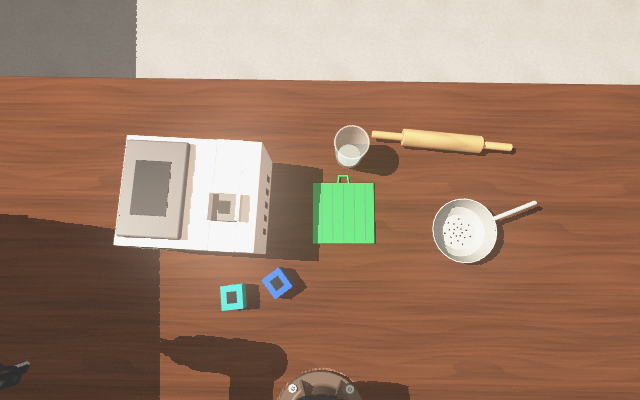

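View pics/side0.png

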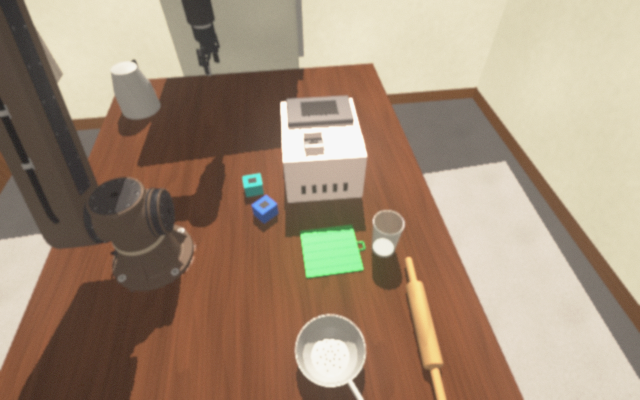

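View pics/wrist0.png

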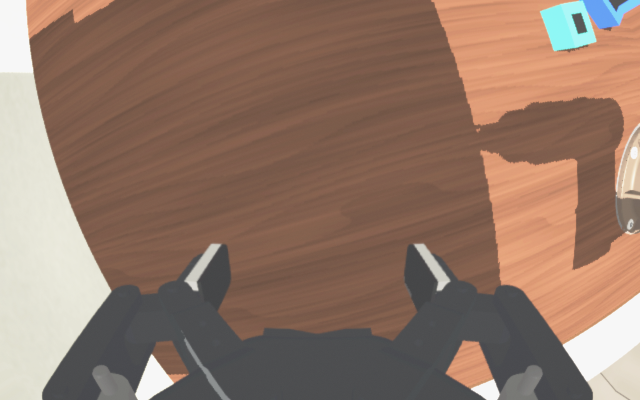

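```bash
cat >> h.py <<'E'
def cloud(p):
    K=np.array(p["intrinsics"]);d=p["depth"];v,u=np.mgrid[:400,:640]
    c=np.stack([(u-K[0,2])/K[0,0]*d,-(v-K[1,2])/K[1,1]*d,-d],-1)
    E=np.array(p["extrinsics"]);P=c@E[:3,:3].T+E[:3,3]; P[d<=0]=np.nan
    return P
def rect(P):
    r=cv2.minAreaRect((P[:,:2]*1000).astype(np.float32)); return np.round(r[0],1),np.round(r[1],1),round(r[2],2)
E
python3 - <<'E'
from h import *
print(robot.tip_extent)
p=robot.get_image("top"); P=cloud(p); np.save("top.npy",P)
def m(t,z0,z1):
    for r in robot.outline_of(p,t)[:3]:
        Q=P[r["mask"]]; Q=Q[np.isfinite(Q[:,0])&(Q[:,2]>z0)&(Q[:,2]<z1)]
        if len(Q)>8: print(t,round(r["confidence"],2),len(Q),rect(Q),np.median(Q,0).round(4))
m("loaf_maker",.18,.2); m("cassette",.185,.2);m("pot_holder",0,.015);m("sieve",.05,.07);m("sieve",-.01,.02)
m("canister",.1,.14);m("rolling_pin",.01,.06)
Z=P[120:260,100:280,2]
x=P[...,0];y=P[...,1];z=P[...,2]
M=(x>.45)&(x<.6)&(y>.15)&(y<.3)
s=M&(z>.2); print("cheeks",rect(P[s]),P[s].mean(0))
a=p["img"][100:270,100:330]; save({"img":cv2.resize(a,None,fx=3,fy=3)},"dock0")
print(P[207,223],P[207,213],P[207,240],P[195,223],P[218,223])
E
```

```text
0.019
loaf_maker 0.83 8090 (array([556.6, 310.8]), array([322.1, 260.7]), 87.72) [0.559  0.2478 0.1896]
cassette 0.69 617 (array([522.7, 228. ]), array([53.7, 62. ]), 87.29) [0.5222 0.2275 0.1917]
pot_holder 0.6 3649 (array([547. , -56.7]), array([190.4, 168.4]), 0.93) [ 0.5344 -0.0555  0.0056]
pot_holder 0.34 1482 (array([ 490.1, -439. ]), array([123.2, 258.6]), 2.08) [ 0.4872 -0.3733  0.0068]
sieve 0.57 725 (array([ 486.3, -421.9]), array([269.2, 166.1]), 88.6) [ 0.5264 -0.4349  0.0587]
sieve 0.57 1855 (array([ 493. , -447.1]), array([283.8, 170.6]), 89.19) [ 0.489  -0.3764  0.0074]
rolling_pin 0.81 1776 (array([ 737.7, -326.6]), array([383.3,  46.5]), 85.96) [ 0.7339 -0.3279  0.041 ]
cheeks (array([522.6, 226.4]), array([80.8, 61.1]), 87.98) [0.52236682 0.22662569 0.2116873 ]
[0.5224182  0.22904942 0.19078909] [0.52191369 0.25152846 0.19223917] [0.52082632 0.18671961 0.20674246] [0.55026426 0.23037043 0.19072987] [0.49717148 0.22803826 0.19010156]
```

View pics/dock0.png

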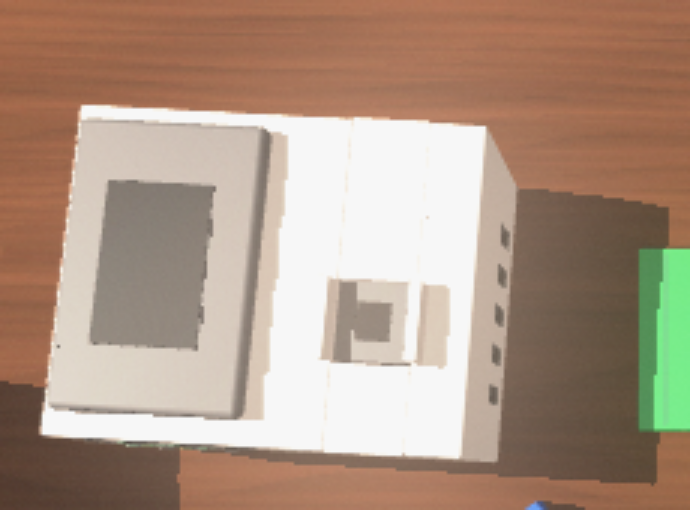

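```bash
python3 -m pendant '[0,0,-40,0,0,0, 0,0,-40,0,0,0, 0,0,-20,0,0,6.9, 0,0,0,0,0,6.9, 0,0,0,0,0,6.9, 0,0,0,0,0,6.9, 0,0,0,0,0,6.9, 0,0,0,0,0,6.9, 0,0,0,0,0,6.9, 0,0,0,0,0,6.9, 0,0,0,0,0,6.9, 0,0,0,0,0,6.9, 0,0,0,0,0,6.9]' 1 40
cat >> h.py <<'E'
def to(pos,yaw=None,tilt=None):
    s=robot.sense(); r=R.from_quat(s["tool_rot"]); M=r.as_matrix()
    d=M.T@(np.array(pos)-s["tool_pos"])*1000
    print("t",round(s["clock"],2),"tool y yaw",np.degrees(np.arctan2(M[1,1],M[0,1])).round(2),"z",M[:,2].round(3),"pos",s["tool_pos"].round(4),"F",s["wrist_force"].round(1),"grip",round(s["grip_width"],3))
    print("tool shift mm",d.round(1),"q",np.degrees(s["joint_pos"]).round(1))
    if yaw is not None:
        yy=np.radians(yaw);zz=np.array([0,0,-1.]);y=np.array([np.cos(yy),np.sin(yy),0]);x=np.cross(y,zz)
        T=R.from_matrix(np.stack([x,y,zz],1)); print("tool rotvec deg",np.degrees((r.inv()*T).as_rotvec()).round(2))
E
python3 -c "
from h import *
to([.5222,.2265,.30],177.7)"
```

```text
clock: 2.33
tool_pos: [0.195, 0.6455, 0.3222]
tool_rot: [-0.674, 0.739, -0.0, -0.0]
wrist_force: [0.2, -0.1, 0.2]
grip_width: 0.002
t 2.33 tool y yaw 174.7 z [ 0. -0. -1.] pos [0.195  0.6455 0.3222] F [ 0.2 -0.1  0.2] grip 0.002
tool shift mm [ 387.  -364.5   22.3] q [ 89.7  18.1  10.6   0.  -82.5 -95. ]
tool rotvec deg [-0.   -0.02 -3.  ]
```

```bash
python3 -m pendant '[29,-27,0,0,0,0, 29,-27,0,0,0,0, 29,-27,0,0,0,0, 29,-27,0,0,0,0, 29,-27,0,0,0,0, 29,-27,0,0,0,0, 29,-27,0,0,0,0, 29,-27,0,0,0,0, 29,-27,0,0,0,0, 29,-27,0,0,0,0, 29,-27,0,0,0,0, 29,-27,0,0,0,0, 20,-18,0,0,0,0, 0,0,0,0,0,-3]'
python3 -c "
from h import *
to([.5222,.2265,.225],177.7)"
```

```text
clock: 3.5
tool_pos: [0.5075, 0.2273, 0.3221]
tool_rot: [-0.691, 0.723, -0.001, 0.001]
wrist_force: [-0.7, 0.4, -0.3]
grip_width: -0.003
t 3.5 tool y yaw 177.43 z [ 0.003 -0.    -1.   ] pos [0.5075 0.2273 0.3221] F [-0.7  0.4 -0.3] grip -0.003
tool shift mm [  0.1 -14.4  97.2] q [ 44.4   6.2  -4.6   0.1 -79.  -47. ]
tool rotvec deg [-0.18 -0.02 -0.27]
```

```bash
python3 -m pendant '[0,-14,40,0,0,0, 0,0,35,0,0,0, 0,0,8,0,0,0, 0,0,0,0,0,0]'
python3 -c "
from h import *
to([.5222,.2265,.204],177.7)"
```

```text
clock: 3.83
tool_pos: [0.525, 0.2238, 0.2415]
tool_rot: [-0.69, 0.724, -0.002, 0.004]
wrist_force: [0.4, -0.8, 0.8]
grip_width: 0.0
t 3.83 tool y yaw 177.28 z [ 0.009  0.003 -1.   ] pos [0.525  0.2238 0.2415] F [ 0.4 -0.8  0.8] grip 0.0
tool shift mm [-2.5  3.2 37.5] q [ 42.9   9.5 -11.1   0.2 -68.8 -45.7]
tool rotvec deg [-0.51  0.2  -0.42]
```

```bash
python3 -m pendant '[-2,3,12,-0.5,0.2,-0.4, 0,0,10,0,0,0, 0,0,3,0,0,0, 0,0,0,0,0,0]'
python3 -c "
from h import *
to([.5222,.2265,.204],177.7)"
```

```text
clock: 4.17
tool_pos: [0.5228, 0.2279, 0.2184]
tool_rot: [-0.694, 0.72, -0.0, 0.001]
wrist_force: [-0.3, 0.8, 0.7]
grip_width: 0.004
t 4.17 tool y yaw 177.84 z [ 0.003  0.001 -1.   ] pos [0.5228 0.2279 0.2184] F [-0.3  0.8  0.7] grip 0.004
tool shift mm [ 1.5  0.5 14.4] q [ 43.2  10.6 -12.9   0.1 -66.4 -45.4]
tool rotvec deg [-0.15  0.09  0.14]
```

```bash
python3 -m pendant '[1,0,5,0,0,0, 0,0,3,0,0,0, 0,0,2,0,0,0, 0,0,2,0,0,0]'
python3 -c "
from h import *
to([.5222,.2265,.204],177.7)"
```

```text
clock: 4.5
tool_pos: [0.5236, 0.2285, 0.2081]
tool_rot: [-0.694, 0.72, -0.001, 0.004]
wrist_force: [0.3, 0.1, 0.3]
grip_width: -0.001
t 4.5 tool y yaw 177.94 z [ 0.006  0.004 -1.   ] pos [0.5236 0.2285 0.2081] F [0.3 0.1 0.3] grip -0.001
tool shift mm [2.  1.3 4.1] q [ 43.3  10.9 -13.8   0.1 -64.8 -45.4]
tool rotvec deg [-0.36  0.24  0.25]
```

```bash
python3 -m pendant '[1,0,1.5,0,0,0, 0,0,1,0,0,0, 0,0,1,0,0,0, 0,0,0,0,0,0]'
python3 -c "
from h import *
to([.5222,.2265,.204],177.7)"
```

```text
clock: 4.83
tool_pos: [0.5236, 0.2273, 0.2044]
tool_rot: [-0.694, 0.72, -0.001, 0.004]
wrist_force: [0.0, -0.3, -0.7]
grip_width: 0.001
t 4.83 tool y yaw 177.94 z [ 0.007  0.004 -1.   ] pos [0.5236 0.2273 0.2044] F [ 0.  -0.3 -0.7] grip 0.001
tool shift mm [0.9 1.4 0.4] q [ 43.2  11.  -14.2   0.1 -64.3 -45.3]
tool rotvec deg [-0.38  0.26  0.24]
```

Run:
```python
from h import *
p=robot.get_image("wrist"); save(p,"w1")
p=robot.get_image("side"); save({"img":cv2.resize(p["img"][60:240,230:420],None,fx=4,fy=3.3)},"s1")
```

```text
(no output)
```

View pics/w1.png

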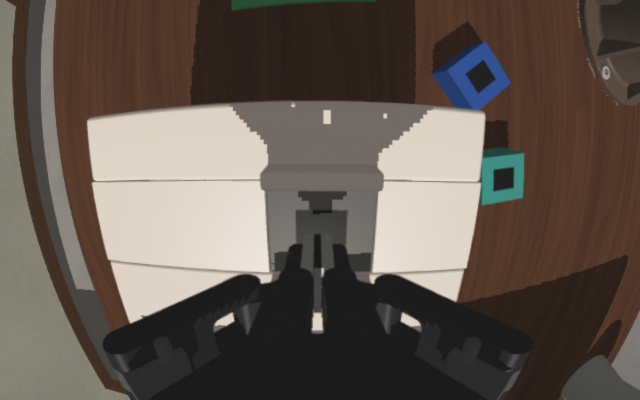

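View pics/s1.png

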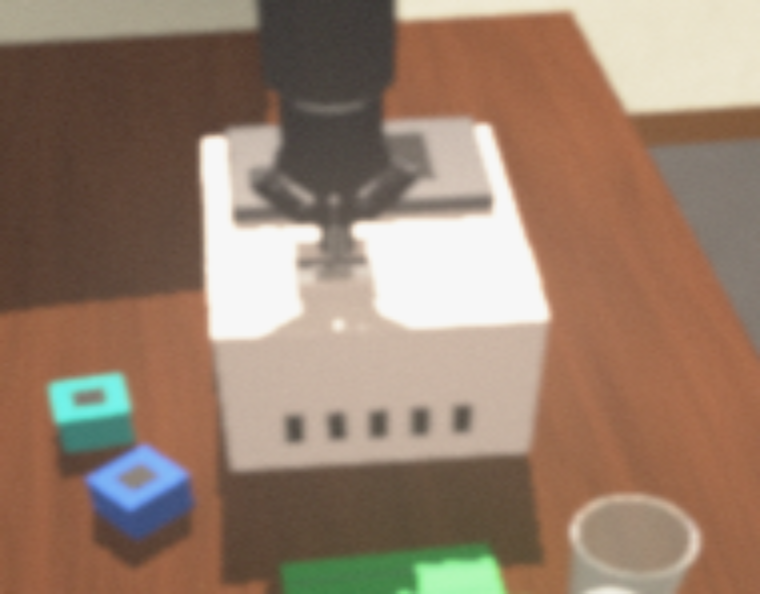

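```bash
for i in 1; do python3 -m pendant '[0,0,1.5,0,0,0, 0,0,1,0,0,0]'; done; python3 -m pendant '[0,0,1.5,0,0,0, 0,0,1,0,0,0]'
```

```text
clock: 5.1
tool_pos: [0.524, 0.2275, 0.2023]
tool_rot: [-0.694, 0.72, -0.001, 0.004]
wrist_force: [0.2, -0.6, -0.1]
grip_width: 0.002
clock: 5.27
tool_pos: [0.524, 0.2276, 0.1997]
tool_rot: [-0.694, 0.72, -0.001, 0.004]
wrist_force: [-0.5, 1.1, -0.9]
grip_width: -0.002
```

```bash
python3 -m pendant '[0,0,1.5,0,0,0, 0,0,1,0,0,0]'; python3 -m pendant '[0,0,1.5,0,0,0, 0,0,0,0,0,0]'
python3 - <<'E'
from h import *
p=robot.get_image("wrist"); save(p,"w2")
d=p["depth"]; print(d[205:262:6,[290,305,318,330,345]].round(4))
E
```

```text
clock: 5.43
tool_pos: [0.5241, 0.2276, 0.1968]
tool_rot: [-0.694, 0.72, -0.001, 0.004]
wrist_force: [-0.7, -0.1, 0.6]
grip_width: -0.004
clock: 5.6
tool_pos: [0.5239, 0.2275, 0.1948]
tool_rot: [-0.694, 0.72, -0.001, 0.004]
wrist_force: [0.6, -0.1, 0.3]
grip_width: 0.001
[[0.1693 0.1681 0.1668 0.1688 0.1684]
 [0.1693 0.169  0.1698 0.1686 0.1688]
 [0.17   0.1684 0.1688 0.1698 0.1682]
 [0.171  0.17   0.1699 0.1699 0.1693]
 [0.1711 0.1722 0.1705 0.1707 0.1714]
 [0.1725 0.1466 0.1486 0.1472 0.1719]
 [0.1749 0.1416 0.1415 0.142  0.1727]
 [0.1446 0.1345 0.1348 0.1345 0.1739]
 [0.1387 0.1299 0.1286 0.1303 0.1381]
 [0.1321 0.1244 0.1244 0.1254 0.1327]]
```

View pics/w2.png

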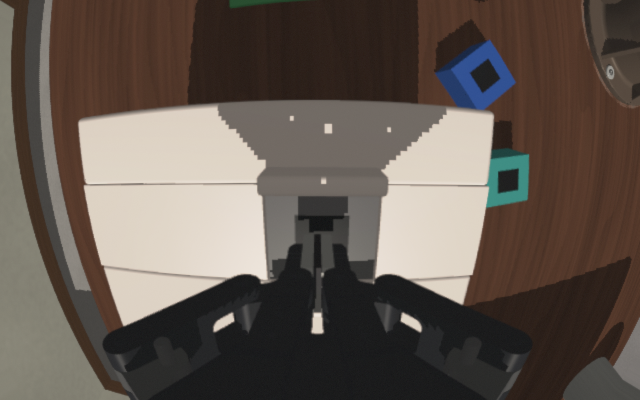

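```bash
cat >> h.py <<'E'
def fcloud(p):
    K=np.array(p["intrinsics"]);d=p["depth"];v,u=np.mgrid[:400,:640]
    X=u-K[0,2];Y=v-K[1,2];r=np.hypot(X,Y)+1e-9;th=r/K[0,0]
    t=np.tan(np.minimum(th,1.5)); c=np.stack([d*t*X/r,-d*t*Y/r,-d],-1)
    E=np.array(p["extrinsics"]);P=c@E[:3,:3].T+E[:3,3]; P[(d<=0)|(th>1.45)]=np.nan
    return P
E
python3 - <<'E'
from h import *
p=robot.get_image("wrist"); P=fcloud(p)
for v in range(195,262,6): print(v,P[v,305].round(4),P[v,330].round(4),P[v,280].round(4))
print(np.array(p["extrinsics"]).round(3)); print(robot.sense()["tool_pos"])
E
```

```text
195 [0.528  0.196  0.2154] [0.5164 0.1964 0.2154] [0.5398 0.1959 0.2142]
201 [0.5294 0.2056 0.1937] [0.5159 0.2064 0.1927] [0.5431 0.2054 0.1928]
207 [0.5296 0.2093 0.1926] [0.516  0.2098 0.1926] [0.5431 0.2083 0.1944]
213 [0.5297 0.2125 0.1934] [0.5161 0.213  0.1935] [0.5435 0.2123 0.193 ]
219 [0.5299 0.2158 0.1941] [0.5162 0.2165 0.1933] [0.5439 0.2161 0.192 ]
225 [0.53   0.2194 0.1939] [0.5163 0.2197 0.1944] [0.5442 0.2197 0.1921]
231 [0.5302 0.223  0.1938] [0.5163 0.224  0.1926] [0.5444 0.2231 0.1927]
237 [0.5288 0.2156 0.2188] [0.517  0.216  0.2189] [0.5447 0.2268 0.1928]
243 [0.5284 0.2154 0.226 ] [0.5172 0.216  0.2255] [0.5449 0.2303 0.1934]
249 [0.5282 0.2157 0.2316] [0.5174 0.2163 0.231 ] [0.5452 0.2342 0.1932]
255 [0.528  0.216  0.2366] [0.5176 0.2156 0.2381] [0.5456 0.2383 0.1928]
261 [0.5277 0.2155 0.2429] [0.5177 0.216  0.2427] [0.5459 0.242  0.1933]
[[-0.999 -0.033 -0.017  0.52 ]
 [ 0.036 -0.959 -0.28   0.156]
 [-0.007 -0.281  0.96   0.353]
 [ 0.     0.     0.     1.   ]]
[0.52404102 0.22756498 0.19509728]
```

```bash
python3 -m pendant '[0,0,4,0,0,0, 0,0,4,0,0,0, 0,0,3,0,0,0, 0,0,0,0,0,0]'; python3 -m pendant '[0,0,3,0,0,0, 0,0,2,0,0,0]'
```

```text
clock: 6.03
tool_pos: [0.5242, 0.2277, 0.1832]
tool_rot: [-0.694, 0.72, -0.001, 0.005]
wrist_force: [-1.0, -0.7, -0.8]
grip_width: 0.003
clock: 6.2
tool_pos: [0.5243, 0.2277, 0.1778]
tool_rot: [-0.694, 0.72, -0.001, 0.005]
wrist_force: [0.0, 0.2, -0.1]
grip_width: -0.001
```

```bash
python3 -m pendant '[0,0,2,0,0,0, 0,0,0,0,0,0]'; python3 -m pendant '[0,0,2,0,0,0, 0,0,0,0,0,0]'
python3 - <<'E'
from h import *
p=robot.get_image("wrist"); P=fcloud(p);save(p,"w3")
for v in range(213,262,4): print(v,P[v,305].round(4),P[v,330].round(4),P[v,280].round(4))
print(robot.sense()["tool_pos"])
E
```

```text
clock: 6.37
tool_pos: [0.5244, 0.2278, 0.1759]
tool_rot: [-0.694, 0.72, -0.001, 0.005]
wrist_force: [-1.1, 0.5, 2.2]
grip_width: -0.004
clock: 6.53
tool_pos: [0.5244, 0.2278, 0.1745]
tool_rot: [-0.694, 0.719, -0.001, 0.005]
wrist_force: [-0.6, 0.1, 2.6]
grip_width: 0.004
213 [0.5292 0.2069 0.1897] [0.517  0.2073 0.1897] [0.5415 0.2066 0.1896]
217 [0.5293 0.209  0.1895] [0.517  0.2098 0.1886] [0.5416 0.2086 0.1897]
221 [0.5294 0.2113 0.1892] [0.5171 0.2114 0.19  ] [0.5417 0.2105 0.1902]
225 [0.5295 0.2132 0.1896] [0.5171 0.2138 0.1891] [0.5418 0.2126 0.1904]
229 [0.5295 0.2149 0.1907] [0.5172 0.2154 0.1904] [0.5421 0.2149 0.19  ]
233 [0.5296 0.2172 0.1905] [0.5172 0.2169 0.192 ] [0.5422 0.217  0.19  ]
237 [0.5292 0.2159 0.1984] [0.5174 0.2161 0.1987] [0.5426 0.2197 0.189 ]
241 [0.529  0.2158 0.203 ] [0.5175 0.2167 0.2018] [0.5425 0.2212 0.1907]
245 [0.5289 0.2161 0.2066] [0.5177 0.2165 0.2067] [0.5427 0.2236 0.1903]
249 [0.5286 0.2154 0.2122] [0.5178 0.2162 0.2112] [0.5429 0.2258 0.1905]
253 [0.5285 0.2162 0.2144] [0.5179 0.216  0.2155] [0.5431 0.2283 0.1901]
257 [0.5283 0.2161 0.2183] [0.518  0.2168 0.2176] [0.5434 0.2308 0.1898]
261 [0.5281 0.2152 0.2236] [0.5181 0.2163 0.222 ] [0.5437 0.2336 0.189 ]
[0.52449448 0.22777007 0.17468513]
```

View pics/w3.png

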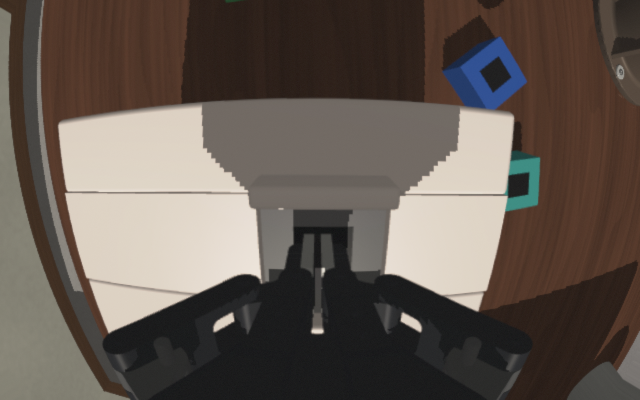

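```bash
python3 -m pendant '[0,0,2,0,0,0, 0,0,0,0,0,0]'; python3 -m pendant '[0,0,2,0,0,0, 0,0,0,0,0,0]'
```

```text
clock: 6.75
tool_pos: [0.5245, 0.2278, 0.1733]
tool_rot: [-0.695, 0.719, -0.001, 0.005]
wrist_force: [-0.8, 0.5, 3.0]
grip_width: 0.001
clock: 6.92
tool_pos: [0.5246, 0.2279, 0.1717]
tool_rot: [-0.695, 0.719, -0.001, 0.005]
wrist_force: [-1.7, -0.2, 2.4]
grip_width: 0.003
```

```bash
python3 -m pendant '[0,0,2.5,0,0,0, 0,0,0,0,0,0]'; python3 -m pendant '[0,0,2.5,0,0,0, 0,0,0,0,0,0]'
```

```text
clock: 7.08
tool_pos: [0.5248, 0.228, 0.1696]
tool_rot: [-0.695, 0.719, -0.001, 0.006]
wrist_force: [-2.6, 0.4, 4.0]
grip_width: 0.002
clock: 7.25
tool_pos: [0.5259, 0.2282, 0.1693]
tool_rot: [-0.695, 0.719, -0.002, 0.007]
wrist_force: [-2.4, -1.3, 4.1]
grip_width: -0.005
```

```bash
python3 -m pendant '[0,0,-8,0,0,0, 0,0,-12,0,0,0, 0,0,-15,0,0,0, 0,0,-20,0,0,0, 0,0,-20,0,0,0, 0,0,-10,0,0,0]' -1
python3 - <<'E'
from h import *
p=robot.get_image("wrist"); P=fcloud(p);save(p,"w4")
for v in range(180,262,6): print(v,P[v,305].round(4),P[v,330].round(4),P[v,280].round(4))
to([.5226,.2266,.25],177.7)
E
```

```text
clock: 7.75
tool_pos: [0.5241, 0.2269, 0.2555]
tool_rot: [-0.695, 0.719, -0.002, 0.004]
wrist_force: [0.3, -0.2, 0.3]
grip_width: 0.847
180 [0.5307 0.2005 0.2241] [0.5151 0.2006 0.2255] [0.5464 0.1996 0.2252]
186 [0.5309 0.2042 0.2248] [0.5152 0.2046 0.2251] [0.5466 0.2034 0.2257]
192 [0.5311 0.2081 0.2246] [0.5153 0.2084 0.2256] [0.547  0.2075 0.2248]
198 [0.5312 0.212  0.225 ] [0.5154 0.2123 0.2255] [0.5472 0.2114 0.2254]
204 [0.5314 0.2159 0.2253] [0.5154 0.2167 0.2244] [0.5474 0.2154 0.2253]
210 [0.5316 0.2198 0.2256] [0.5155 0.2207 0.2245] [0.5478 0.2196 0.2249]
216 [0.5317 0.2238 0.226 ] [0.5156 0.2246 0.2253] [0.5481 0.2237 0.2248]
222 [0.532  0.2284 0.2246] [0.5157 0.2284 0.2261] [0.5485 0.2281 0.2243]
228 [0.5321 0.2322 0.2257] [0.5158 0.2325 0.2262] [0.5486 0.2319 0.2256]
234 [0.5323 0.2363 0.2262] [0.5159 0.2373 0.2252] [0.549  0.2362 0.2255]
240 [0.5326 0.2414 0.2246] [0.516  0.2413 0.2258] [0.5494 0.2409 0.2247]
246 [0.5328 0.2456 0.2251] [0.5161 0.2461 0.2252] [0.5497 0.2452 0.2252]
252 [0.533  0.2499 0.2255] [0.5161 0.2505 0.2254] [0.55   0.2495 0.2257]
258 [0.5333 0.2547 0.2252] [0.5162 0.2559 0.2239] [0.5503 0.2537 0.2265]
t 7.8 tool y yaw 178.01 z [ 0.011  0.004 -1.   ] pos [0.5247 0.2272 0.2568] F [ 1.3 -0.8  2. ] grip 0.924
tool shift mm [0.7 2.2 6.8] q [ 43.2   9.   -9.7   0.3 -70.6 -45.3]
tool rotvec deg [-0.61  0.28  0.31]
```

View pics/w4.png

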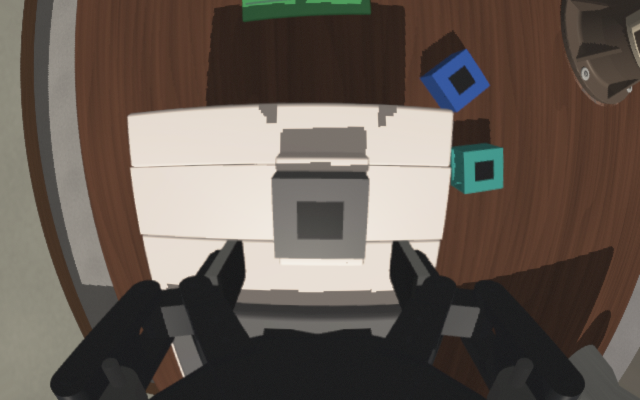

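Run:
```python
from h import *
p=robot.get_image("wrist"); P=fcloud(p)
m=(P[...,2]>.218)&(P[...,2]<.232)&(abs(P[...,0]-.522)<.05)&(abs(P[...,1]-.225)<.045)
n,l,s,c=cv2.connectedComponentsWithStats(m.astype(np.uint8)); i=1+np.argmax(s[1:,4]); print(rect(P[l==i]),s[i])
# finger tips: points above 0.235 below .3
for u in (212,222,232,240,395,402,412,422):
    col=P[225:310,u]; k=np.where(col[:,2]>.235)[0]
    if len(k): print(u,225+k[0],col[k[0]].round(4),col[k[min(len(k)-1,8)]].round(4))
to([.5226,.2266,.25],177.7)
```

```text
(array([522.3, 227.5]), array([57.6, 62.7]), 87.71) [ 273  174   98   84 7760]
212 252 [0.5696 0.2143 0.2982] [0.5665 0.2135 0.3072]
222 242 [0.5681 0.2143 0.2876] [0.5653 0.214  0.2968]
232 242 [0.5632 0.2143 0.2875] [0.5636 0.2183 0.2879]
402 242 [0.4841 0.2174 0.2861] [0.484  0.2212 0.2869]
412 242 [0.4792 0.2176 0.2863] [0.4818 0.2171 0.2954]
422 252 [0.4777 0.2173 0.2976] [0.4801 0.217  0.3054]
t 7.85 tool y yaw 178.0 z [ 0.01   0.004 -1.   ] pos [0.5243 0.2272 0.2551] F [ 0.7 -1.   0.9] grip 0.997
tool shift mm [0.6 1.7 5. ] q [ 43.2   9.1  -9.9   0.2 -70.4 -45.3]
tool rotvec deg [-0.55  0.26  0.3 ]
```

```bash
python3 -m pendant '[0,1.5,20,-0.5,0.3,0.3, 0,0,25,0,0,0, 0,0,20,0,0,0, 0,0,10,0,0,0, 0,0,0,0,0,0]'
python3 -c "
from h import *
to([.5226,.2271,.168],177.7)"
```

```text
clock: 8.27
tool_pos: [0.5219, 0.2271, 0.1744]
tool_rot: [-0.692, 0.722, 0.0, 0.0]
wrist_force: [0.6, 0.3, -0.5]
grip_width: 1.002
t 8.27 tool y yaw 177.61 z [-0.001  0.001 -1.   ] pos [0.5219 0.2271 0.1744] F [ 0.6  0.3 -0.5] grip 1.002
tool shift mm [-0.1 -0.7  6.4] q [ 43.2  12.5 -16.4  -0.1 -61.1 -45.5]
tool rotvec deg [ 0.03  0.04 -0.09]
```

```bash
python3 -m pendant '[0,-0.7,5,0,0,0, 0,0,0,0,0,0]'; python3 -m pendant '[0,0,0,0,0,0, 0,0,0,0,0,0, 0,0,0,0,0,0, 0,0,0,0,0,0]' 1 35
python3 - <<'E'
from h import *
p=robot.get_image("wrist"); P=fcloud(p);save(p,"w5")
to([.5226,.2271,.168],177.7)
E
```

```text
clock: 8.43
tool_pos: [0.5219, 0.2264, 0.1674]
tool_rot: [-0.692, 0.722, 0.001, -0.002]
wrist_force: [-0.5, -0.6, 0.4]
grip_width: 1.001
clock: 8.77
tool_pos: [0.5237, 0.2272, 0.1714]
tool_rot: [-0.692, 0.721, -0.0, 0.001]
wrist_force: [-0.1, 0.0, -1.0]
grip_width: 0.721
t 8.82 tool y yaw 177.65 z [ 0.002  0.001 -1.   ] pos [0.5237 0.2272 0.1716] F [-1.5 -0.4 -0.2] grip 0.72
tool shift mm [0.1 1.1 3.6] q [ 43.1  12.7 -16.5   0.  -60.7 -45.5]
tool rotvec deg [-0.09  0.04 -0.05]
```

View pics/w5.png

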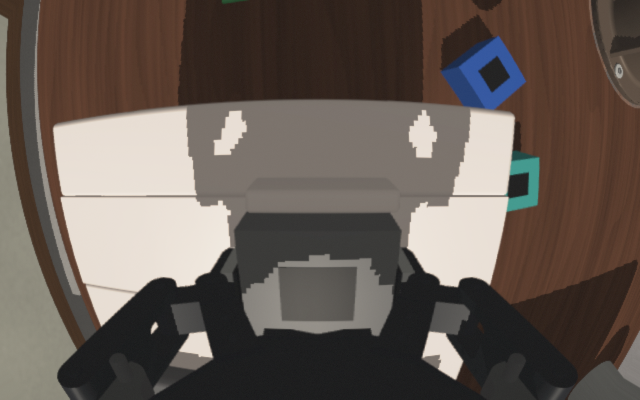

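```bash
python3 -m pendant '[0,0,-5,0,0,0, 0,0,-10,0,0,0, 0,0,-15,0,0,0, 0,0,-15,0,0,0, 0,0,-12,0,0,0, 0,0,-6,0,0,0, 0,0,0,0,0,0]'
python3 - <<'E'
from h import *
p=robot.get_image("side"); save({"img":cv2.resize(p["img"][60:240,230:420],None,fx=4,fy=3.3)},"s2")
to([.532,-.055,.25],177.7)
E
```

```text
clock: 9.4
tool_pos: [0.5248, 0.2274, 0.2421]
tool_rot: [-0.692, 0.721, -0.001, 0.003]
wrist_force: [0.2, -1.2, -1.3]
grip_width: 0.717
t 9.45 tool y yaw 177.65 z [ 0.005  0.002 -1.   ] pos [0.5247 0.2274 0.2415] F [-0.3  0.1 -1.4] grip 0.724
tool shift mm [281.8 -18.9  -9. ] q [ 43.1   9.8 -10.7   0.1 -69.2 -45.5]
tool rotvec deg [-0.26  0.13 -0.05]
```

View pics/s2.png

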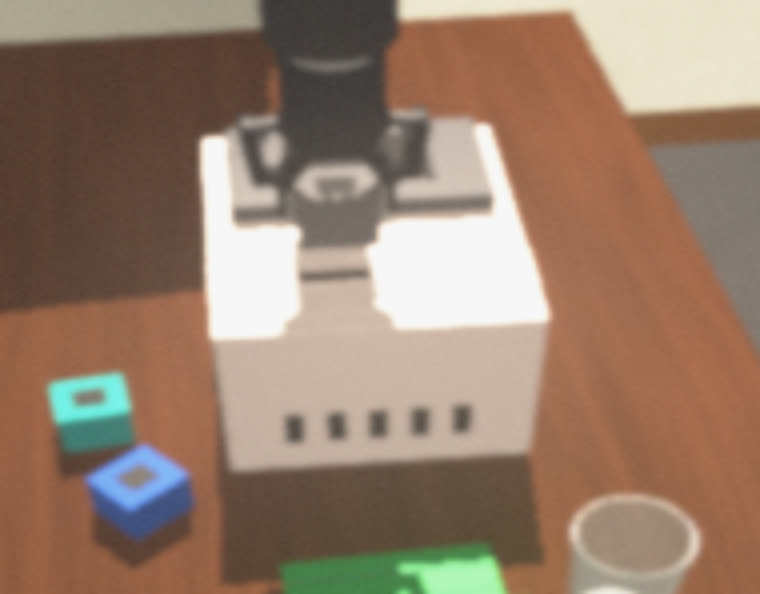

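```bash
python3 -m pendant '[10,0,0,0,0,0, 20,-1,0,0,0,0, 28,-2,0,0,0,0, 30,-2,0,0,0,0, 30,-2,0,0,0,0, 30,-2,0,0,0,0, 30,-2,0,0,0,0, 30,-2,0,0,0,0, 28,-2,0,0,0,0, 20,-2,0,0,0,0, 10,-1,0,0,0,0, 4,0,0,0,0,0, 0,0,0,0,0,0]'
python3 - <<'E'
from h import *
p=robot.get_image("wrist"); P=fcloud(p);save(p,"w6")
to([.532,-.055,.01],177.7)
E
```

```text
clock: 10.53
tool_pos: [0.5242, -0.0599, 0.2315]
tool_rot: [-0.693, 0.721, 0.003, -0.004]
wrist_force: [0.6, -0.1, -1.1]
grip_width: 0.723
t 10.58 tool y yaw 177.75 z [-0.01  -0.002 -1.   ] pos [ 0.5242 -0.0594  0.2314] F [-0.9 -0.6 -1.3] grip 0.72
tool shift mm [ -5.2  -9.8 221.3] q [ 14.8   6.4 -16.1  -0.  -68.1 -17. ]
tool rotvec deg [ 0.56 -0.12  0.05]
```

View pics/w6.png

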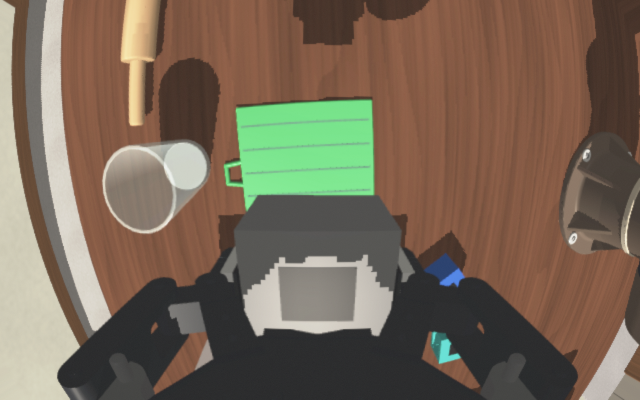

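```bash
python3 -m pendant '[-2,-4,10,0.5,0,0, -2,-4,25,0,0,0, -1,-2,35,0,0,0, 0,0,35,0,0,0, 0,0,35,0,0,0, 0,0,25,0,0,0, 0,0,15,0,0,0, 0,0,8,0,0,0, 0,0,0,0,0,0]'
python3 - <<'E'
from h import *
to([.532,-.055,.001],177.7)
E
```

```text
clock: 11.33
tool_pos: [0.5387, -0.0448, 0.0383]
tool_rot: [-0.697, 0.717, -0.003, 0.003]
wrist_force: [0.4, -0.5, -0.7]
grip_width: 0.719
t 11.33 tool y yaw 178.36 z [ 0.008 -0.    -1.   ] pos [ 0.5387 -0.0448  0.0383] F [ 0.4 -0.5 -0.7] grip 0.719
tool shift mm [10.4  6.7 37.2] q [ 16.1  18.5 -29.4   0.2 -41.7 -17.9]
tool rotvec deg [-0.45 -0.    0.66]
```

```bash
python3 -m pendant '[4,3,12,-0.5,0,0.6, 4,3,10,0,0,0, 0,0,5,0,0,0, 0,0,0,0,0,0]'
python3 - <<'E'
from h import *
p=robot.get_image("wrist"); P=fcloud(p);save(p,"w7")
m=P[235:300,250:390].reshape(-1,3); print(np.nanmedian(m,0))
to([.532,-.055,.001],177.7)
E
```

```text
clock: 11.67
tool_pos: [0.535, -0.0506, 0.0121]
tool_rot: [-0.694, 0.72, -0.001, 0.001]
wrist_force: [-1.1, 0.8, -0.7]
grip_width: 0.722
[ 0.53317015 -0.06324711  0.06706859]
t 11.72 tool y yaw 177.87 z [ 0.003  0.001 -1.   ] pos [ 0.5353 -0.0506  0.0126] F [-0.7  0.  -1.3] grip 0.721
tool shift mm [ 4.5  3.2 11.6] q [ 15.5  20.6 -30.8  -0.  -38.5 -17.6]
tool rotvec deg [-0.18  0.06  0.17]
```

View pics/w7.png

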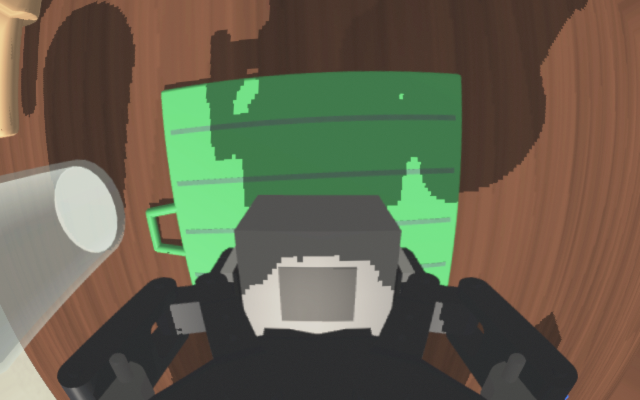

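```bash
python3 -m pendant '[2,2,6,-0.2,0,0, 0,0,3,0,0,0, 0,0,0,0,0,0]';python3 -m pendant '[0,0,1.5,0,0,0, 0,0,0,0,0,0]'
```

```text
clock: 11.97
tool_pos: [0.535, -0.0522, 0.0048]
tool_rot: [-0.694, 0.72, -0.0, 0.002]
wrist_force: [0.1, 1.1, -1.6]
grip_width: 0.72
clock: 12.13
tool_pos: [0.5354, -0.0522, 0.0037]
tool_rot: [-0.694, 0.72, -0.001, 0.002]
wrist_force: [0.7, -0.7, -1.3]
grip_width: 0.72
```

```bash
python3 -m pendant '[0,0,2,0,0,0, 0,0,0,0,0,0]';python3 -m pendant '[0,0,2,0,0,0, 0,0,0,0,0,0]'
```

```text
clock: 12.3
tool_pos: [0.5357, -0.0521, 0.0018]
tool_rot: [-0.694, 0.72, -0.001, 0.003]
wrist_force: [-0.3, 0.5, -1.7]
grip_width: 0.723
clock: 12.47
tool_pos: [0.5363, -0.052, 0.0004]
tool_rot: [-0.694, 0.72, -0.001, 0.003]
wrist_force: [0.6, 0.2, -1.6]
grip_width: 0.716
```

```bash
python3 -m pendant '[0,0,1.5,0,0,0, 0,0,0,0,0,0]';python3 -m pendant '[0,0,1.5,0,0,0, 0,0,0,0,0,0]'
```

```text
clock: 12.63
tool_pos: [0.5367, -0.0518, 0.0007]
tool_rot: [-0.694, 0.72, -0.002, 0.003]
wrist_force: [0.1, -0.5, -1.2]
grip_width: 0.72
clock: 12.8
tool_pos: [0.5372, -0.0515, 0.0005]
tool_rot: [-0.695, 0.719, -0.002, 0.004]
wrist_force: [-0.3, 0.3, -1.4]
grip_width: 0.721
```

Run:
```python
from h import *
p=robot.get_image("wrist"); P=fcloud(p)
m=P[235:300,250:390].reshape(-1,3); print(np.nanmedian(m,0))
g=P[150:200,250:400].reshape(-1,3); print("holder",np.nanmedian(g,0))
m=(P[...,2]>.045)&(P[...,2]<.065)&(abs(P[...,0]-.535)<.04)
print(rect(P[m]))
p=robot.get_image("top"); P=cloud(p); m=(P[...,2]>.045)&(P[...,2]<.062)&(abs(P[...,0]-.535)<.06)&(abs(P[...,1]+.055)<.06); print(P[m].mean(0) if m.any() else 0)
p=robot.get_image("side"); save({"img":cv2.resize(p["img"][200:300,270:430],None,fx=5,fy=5)},"s3")
to([.532,-.055,.001],177.7)
```

```text
[ 0.53508551 -0.06421385  0.05546508]
holder [ 0.5317687  -0.08946562  0.00724571]
(array([535.2, -54.2]), array([51.8, 79.8]), 88.24)
[ 0.51036778 -0.03455684  0.05095432]
t 12.95 tool y yaw 177.97 z [ 0.008  0.002 -1.   ] pos [ 5.374e-01 -5.150e-02  3.000e-04] F [-1.3  0.8  5.1] grip 0.721
tool shift mm [ 3.7  5.3 -0.8] q [ 15.3  21.6 -31.3  -0.  -36.6 -17.4]
tool rotvec deg [-0.48  0.15  0.27]
```

View pics/s3.png

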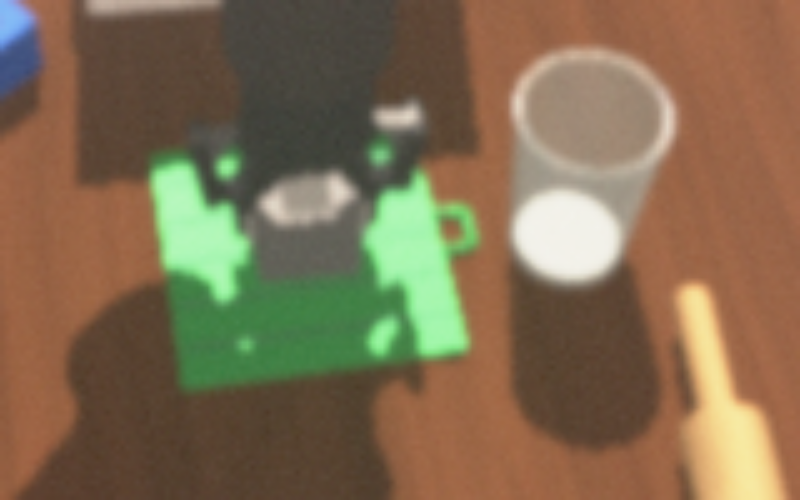

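```bash
python3 -m pendant '[0,0,-0.5,0,0,0, 0,0,0,0,0,0, 0,0,0,0,0,0, 0,0,0,0,0,0]' -1
python3 - <<'E'
from h import *
to([.532,-.055,.15],177.7)
p=robot.get_image("wrist"); save(p,"w8")
E
```

```text
clock: 13.28
tool_pos: [0.5375, -0.0516, 0.0]
tool_rot: [-0.694, 0.72, -0.002, 0.004]
wrist_force: [0.9, 1.0, 0.4]
grip_width: 0.995
t 13.28 tool y yaw 177.97 z [ 0.008  0.002 -1.   ] pos [ 0.5375 -0.0516  0.    ] F [0.9 1.  0.4] grip 0.995
tool shift mm [   3.2    4.1 -150. ] q [ 15.3  21.7 -31.3  -0.  -36.5 -17.4]
tool rotvec deg [-0.46  0.15  0.27]
```

View pics/w8.png

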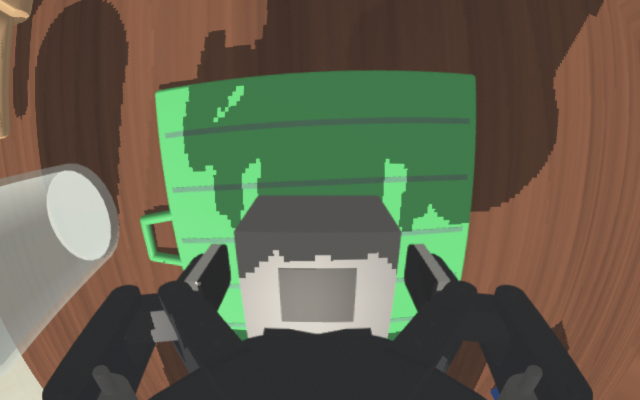

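```bash
python3 -m pendant '[0,0,-15,0,0,0, 0,0,-35,0,0,0, 0,0,-40,0,0,0, 0,0,-30,0,0,0, 0,0,0,0,0,-6.8, 0,0,0,0,0,-6.8, 0,0,0,0,0,-6.8, 0,0,0,0,0,-6.8, 0,0,0,0,0,-6.8, 0,0,0,0,0,-6.8, 0,0,0,0,0,-6.8, 0,0,0,0,0,-6.8, 0,0,0,0,0,-6.8, 0,0,0,0,0,-6.8, 0,0,0,0,0,-6.8, 0,0,0,0,0,-6.8, 0,0,0,0,0,-6.8, 0,0,0,0,0,0]'
python3 - <<'E'
from h import *
p=robot.get_image("wrist"); save(p,"w9"); P=fcloud(p)
m=(P[...,2]>.045)&(P[...,2]<.065)&(abs(P[...,0]-.535)<.05)&(abs(P[...,1]+.054)<.05)
n,l,s,c=cv2.connectedComponentsWithStats(m.astype(np.uint8)); i=1+np.argmax(s[1:,4]); print(rect(P[l==i]),s[i],np.median(P[l==i],0))
p=robot.get_image("top"); save({"img":cv2.resize(p["img"][150:300,250:550],None,fx=2.5,fy=2.5)},"t9")
P=cloud(p);m=(P[...,2]>.045)&(P[...,2]<.065)&(abs(P[...,0]-.535)<.05)&(abs(P[...,1]+.054)<.05)
print(rect(P[m]) if m.sum()>5 else 0)
to([.532,-.055,.1],-92.3)
E
```

```text
clock: 14.83
tool_pos: [0.5346, -0.0531, 0.1243]
tool_rot: [1.0, 0.006, 0.002, -0.001]
wrist_force: [-0.2, 0.8, 0.5]
grip_width: 1.002
(array([536.9, -50.9]), array([56.7, 62.8]), 87.98) [ 277  156   77   81 5708] [ 0.5393518  -0.05113111  0.05521909]
(array([519.1, -50.7]), array([53.7, 23.6]), 88.03)
t 14.93 tool y yaw -89.92 z [ 0.005  0.001 -1.   ] pos [ 0.5346 -0.0531  0.1243] F [-0.8 -0.8  0.6] grip 1.001
tool shift mm [-2.7  1.9 24.3] q [ 15.2  12.2 -24.2  -0.  -53.3  74.9]
tool rotvec deg [-0.09 -0.27  2.38]
```

View pics/w9.png

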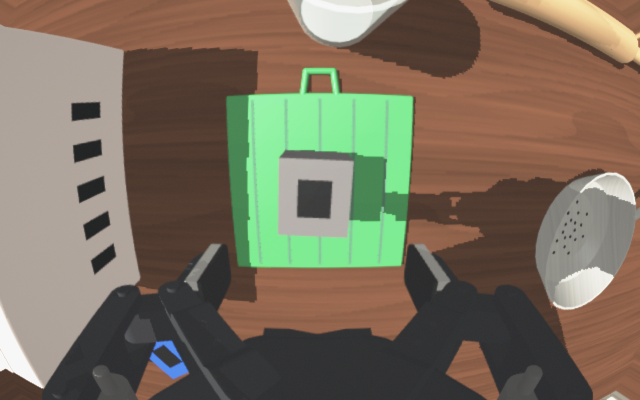

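View pics/t9.png

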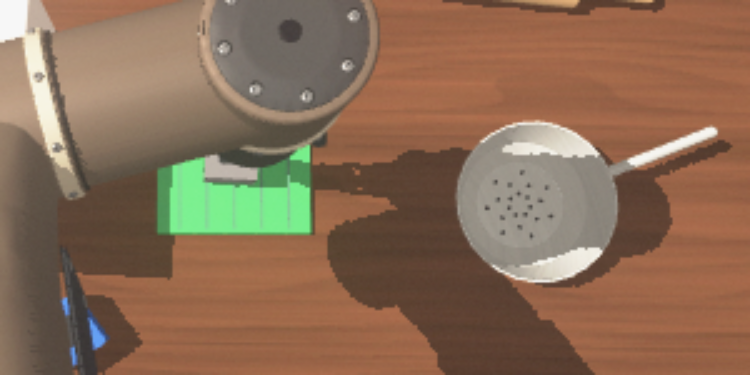

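```bash
python3 -m pendant '[2,-2,15,0,-0.3,2.1, 0,0,30,0,0,0, 0,0,30,0,0,0, 0,0,20,0,0,0, 0,0,0,0,0,0]'
python3 - <<'E'
from h import *
to([.5365,-.0505,-.006],-92)
E
```

```text
clock: 15.35
tool_pos: [0.5396, -0.0506, 0.0288]
tool_rot: [1.0, -0.03, 0.003, -0.002]
wrist_force: [-0.5, -0.3, 0.7]
grip_width: 0.999
t 15.35 tool y yaw -93.41 z [ 0.007  0.003 -1.   ] pos [ 0.5396 -0.0506  0.0288] F [-0.5 -0.3  0.7] grip 0.999
tool shift mm [-3.4  0.3 34.8] q [ 15.3  19.4 -29.5  -0.1 -40.6  71.3]
tool rotvec deg [-0.18 -0.39 -1.41]
```

```bash
python3 -m pendant '[-3,0,14,0,-0.4,-1.2, 0,0,10,0,0,0, 0,0,4,0,0,0, 0,0,0,0,0,0]'
python3 - <<'E'
from h import *
p=robot.get_image("wrist"); save(p,"w10"); P=fcloud(p)
to([.5365,-.0505,-.006],-92)
E
```

```text
clock: 15.68
tool_pos: [0.5378, -0.0503, 0.0013]
tool_rot: [1.0, -0.024, 0.0, -0.001]
wrist_force: [0.3, 0.3, 0.5]
grip_width: 1.003
t 15.73 tool y yaw -92.73 z [ 0.001  0.003 -1.   ] pos [ 0.5382 -0.0503  0.0018] F [-0.2  0.9  0.2] grip 0.996
tool shift mm [-1.7  0.3  7.8] q [ 15.3  21.8 -30.7  -0.2 -37.5  72.1]
tool rotvec deg [-0.15 -0.04 -0.73]
```

View pics/w10.png

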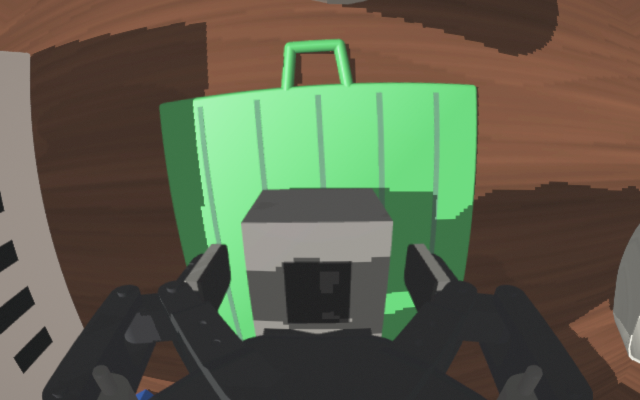

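```bash
python3 -m pendant '[-1,0,4,0,0,0.5, 0,0,3,0,0,0, 0,0,0,0,0,0]'; python3 -m pendant '[0,0,0,0,0,0, 0,0,0,0,0,0, 0,0,0,0,0,0, 0,0,0,0,0,0, 0,0,0,0,0,0]' 1 40
python3 - <<'E'
from h import *
to([.5365,-.0505,-.006],-92)
E
```

```text
clock: 15.98
tool_pos: [0.5391, -0.0499, -0.0032]
tool_rot: [1.0, -0.029, 0.003, -0.002]
wrist_force: [-0.1, 0.1, -0.1]
grip_width: 1.004
clock: 16.4
tool_pos: [0.54, -0.0496, -0.0017]
tool_rot: [1.0, -0.029, 0.004, -0.002]
wrist_force: [0.4, 0.8, -2.1]
grip_width: 0.652
t 16.4 tool y yaw -93.37 z [ 0.008  0.004 -1.   ] pos [ 0.54   -0.0496 -0.0017] F [ 0.4  0.8 -2.1] grip 0.652
tool shift mm [-3.5  1.1  4.3] q [ 15.4  22.  -31.   -0.2 -36.5  71.4]
tool rotvec deg [-0.24 -0.44 -1.37]
```

```bash
python3 -m pendant '[0,0,-4,0,0,0, 0,0,-8,0,-0.4,0, 0,0,-15,0,0,0, 0,0,-22,0,0,0, 0,0,-25,0,0,0, 0,0,-25,0,0,0, 0,0,-18,0,0,0, 0,0,-8,0,0,0, 0,0,0,0,0,0]'
python3 - <<'E'
from h import *
from scipy.optimize import least_squares
P=np.load("top.npy")
m=(P[...,2]>.045)&(P[...,2]<.075)&(abs(P[...,0]-.487)<.12)&(P[...,1]<-.25)&(P[...,1]>-.47)
Q=P[m]; 
f=lambda c:np.hypot(Q[:,0]-c[0],Q[:,1]-c[1])-c[2]
r=least_squares(f,[.487,-.37,.083],loss="soft_l1",f_scale=.002); print(len(Q),r.x)
k=(P[...,2]>-.002)&(P[...,2]<.012)&(np.hypot(P[...,0]-r.x[0],P[...,1]-r.x[1])<.06);print(P[k].mean(0))
p=robot.get_image("wrist"); save(p,"w11")
p=robot.get_image("side"); save({"img":cv2.resize(p["img"][150:300,250:430],None,fx=4,fy=4)},"s11")
to([*(r.x[:2]+.06*np.array([np.cos(.35),-np.sin(.35)])),.13],-110)
E
```

```text
clock: 17.15
tool_pos: [0.5367, -0.0509, 0.1279]
tool_rot: [1.0, -0.03, -0.003, -0.001]
wrist_force: [-0.1, 0.3, -1.6]
grip_width: 0.654
710 [ 0.48782466 -0.36983385  0.08066625]
[ 0.4881597  -0.37261218  0.00645347]
t 17.25 tool y yaw -93.47 z [-0.01   0.003 -1.   ] pos [ 0.5357 -0.051   0.1258] F [-0.   0.3 -2.3] grip 0.653
tool shift mm [ 29.  338.2  -5.2] q [ 15.2  12.6 -23.2  -0.4 -54.7  71.5]
tool rotvec deg [-0.05  0.57 16.53]
```

View pics/w11.png

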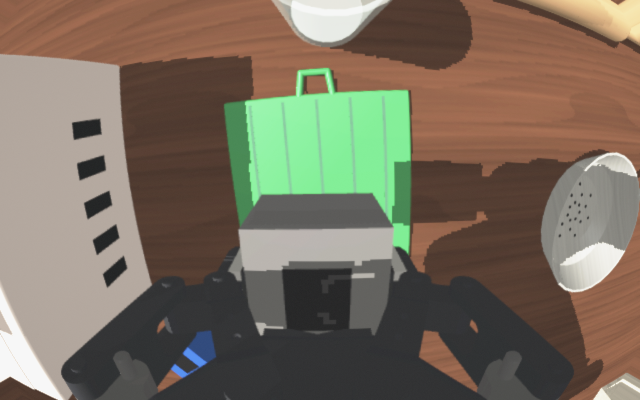

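View pics/s11.png

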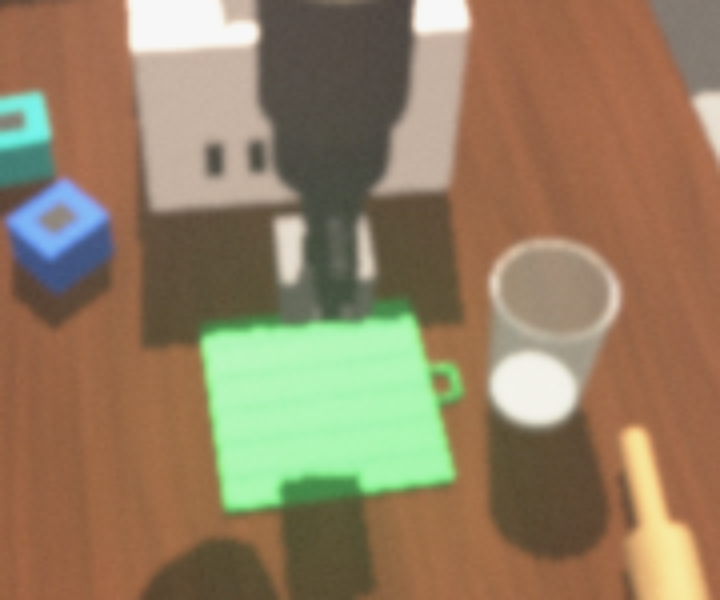

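```bash
python3 -m pendant '[0,8,0,0,0.3,0, 1,15,0,0,0.2,0, 2,22,0,0,0,0, 2,26,0,0,0,0, 3,26,0,0,0,0, 3,26,0,0,0,0, 3,26,0,0,0,0, 3,26,0,0,0,0, 3,26,0,0,0,0, 3,26,0,0,0,0, 3,26,0,0,0,0, 3,22,0,0,0,0, 2,18,0,0,0,0, 0,12,0,0,0,0, 0,8,0,0,0,0, 0,4,0,0,0,0, 0,0,0,0,0,0]'
python3 - <<'E'
from h import *
to([.4878+.06*np.cos(.35),-.37-.06*np.sin(.35),.095],-110)
E
```

```text
clock: 18.67
tool_pos: [0.5292, -0.3866, 0.0934]
tool_rot: [0.999, -0.03, -0.022, -0.005]
wrist_force: [0.2, 0.5, -1.4]
grip_width: 0.65
t 18.67 tool y yaw -93.5 z [-0.043  0.011 -0.999] pos [ 0.5292 -0.3866  0.0934] F [ 0.2  0.5 -1.4] grip 0.65
tool shift mm [15.1  3.1 -2.3] q [-19.   25.6  -8.7   0.2 -58.2 105.4]
tool rotvec deg [-0.13  2.56 16.51]
```

```bash
python3 -m pendant '[4,0,-3,0,1,2, 4,0,-3,0,1,5, 4,0,0,0,0.5,5, 2,0,0,0,0,3, 0,0,0,0,0,1, 0,0,0,0,0,0]'
python3 - <<'E'
from h import *
p=robot.get_image("side"); save({"img":cv2.resize(p["img"][250:400,240:440],None,fx=4,fy=4)},"s12")
p=robot.get_image("wrist"); save(p,"w12"); 
to([.4878+.06*np.cos(.35),-.37-.06*np.sin(.35),.095],-110)
E
```

```text
clock: 19.17
tool_pos: [0.5431, -0.383, 0.0982]
tool_rot: [0.985, -0.173, -0.001, -0.004]
wrist_force: [-0.6, 0.9, -0.8]
grip_width: 0.652
t 19.27 tool y yaw -109.88 z [ 0.     0.007 -1.   ] pos [ 0.5431 -0.3833  0.0982] F [ 0.3 -1.2 -1.3] grip 0.653
tool shift mm [3.5 6.6 3.1] q [-18.7  24.9  -8.8  -0.5 -56.4  89.1]
tool rotvec deg [-0.4   0.14  0.12]
```

View pics/w12.png

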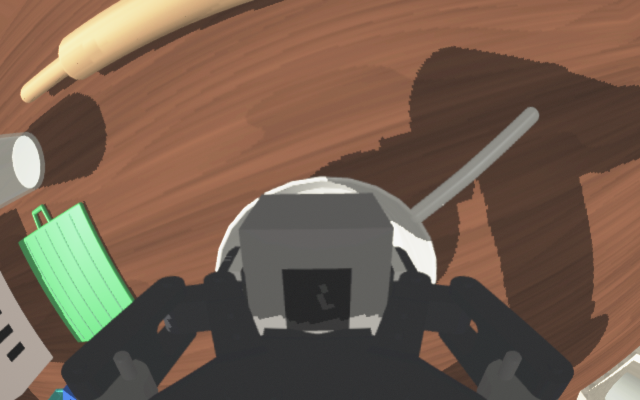

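View pics/s12.png

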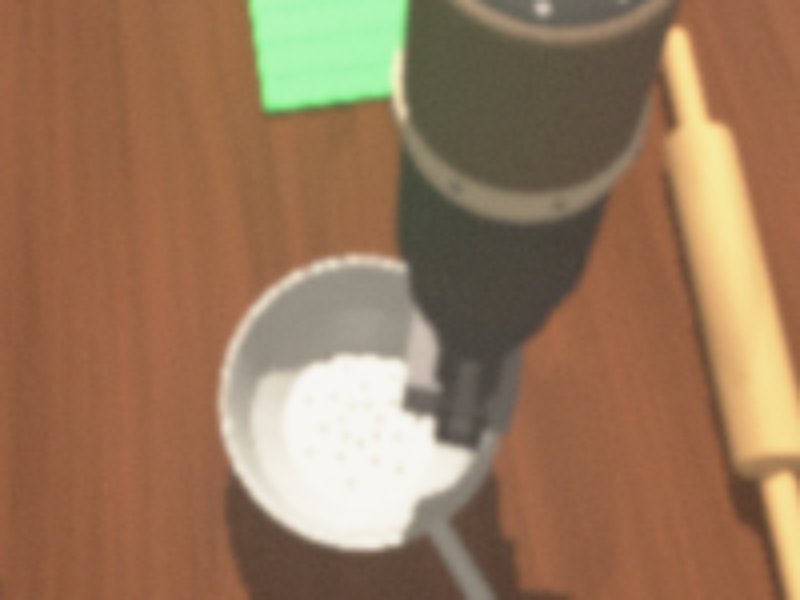

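```bash
cat > k.py <<'E'
import numpy as np
from scipy.optimize import least_squares
D=[([20.54,.68,-70.13],[.1948,.6462,.2169]),([43.2*0+12.5,-16.4,-61.1],[.5219,.2271,.1744]),([6.4,-16.1,-68.1],[.5242,-.0594,.2314]),([21.6,-31.3,-36.6],[.5374,-.0515,.0003]),([12.6,-23.2,-54.7],[.5357,-.051,.1258]),([24.9,-8.8,-56.4],[.5431,-.3833,.0982]),([18.1,10.6,-82.5],[.195,.6455,.3222])]
def fk(q,p):
    h,l1,l2,L,e=p; q2,q3,q5=np.radians(q); f=q2-q3; t=f-q5
    # e: elbow perpendicular offset
    return np.array([l1*np.sin(q2)+l2*np.cos(f)+e*np.sin(f)+L*np.cos(t), h+l1*np.cos(q2)-l2*np.sin(f)+e*np.cos(f)-L*np.sin(t)])
def res(p): return np.concatenate([fk(q,p)-[np.sqrt(x[0]**2+x[1]**2-p[5]**2),x[2]] if 0 else fk(q,p[:5])-np.array([np.sqrt(x[0]**2+x[1]**2-p[5]**2),x[2]]) for q,x in D]+[[1e-3*(p[3]-.25)]])
s=least_squares(res,[.15,.45,.4,.3,0,.193]); print(s.x.round(4),np.abs(s.fun).max())
p=s.x
for sgn in (-1,1):
  for tilt in (0,15,30,40,45,50):
    t=90+sgn*tilt
    for off in (.06,):
        c=np.array([.4878,-.37]); rr=np.sqrt(c@c-p[5]**2)+(-sgn)*off
        best=least_squares(lambda q:np.r_[fk(q,p[:5])-[rr,.098],(q[0]-q[1]-q[2]-t)/100],[25,-9,-56],bounds=([-81,-58,-174],[121,71,60]))
        print(sgn,tilt,best.x.round(1),best.cost.round(6))
E
python3 k.py
```

```text
[ 0.3318  0.5956  0.4651  0.5141 -0.0008  0.1936] 0.001023945174124255
-1 0 [ 25.3  -8.4 -56.4] 0.0
-1 15 [ 15.7 -26.1 -33.2] 0.0
-1 30 [ 10.4 -43.1  -6.5] 0.0
-1 40 [ 11.5 -54.1  15.5] 0.0
-1 45 [ 13.9 -58.   26.3] 3.7e-05
-1 50 [ 15.7 -58.   31.2] 0.000826
1 0 [ 15.6 -23.4 -51. ] 0.0
1 15 [ 27.3  -7.6 -70.1] 0.0
1 30 [ 40.    8.3 -88.3] 0.0
1 40 [  48.8   19.  -100.2] 0.0
1 45 [  53.3   24.4 -106. ] 0.0
1 50 [  57.9   29.9 -111.9] 0.0
```

```bash
python3 -m pendant '[0,0,-6,0,0,2, 0,0,-6,0,0,4, 0,0,-4,0,0,6, 0,0,0,0,0,6.8, 0,0,0,0,0,6.8, 0,0,0,0,0,6.8, 0,0,0,0,0,6.8, 0,0,0,0,0,6.8, 0,0,0,0,0,6.8, 0,0,0,0,0,6.8, 0,0,0,0,0,6.8, 0,0,0,0,0,6.8, 0,0,0,0,0,6.8]'
python3 -m pendant '[0,0,0,0,0,6.8, 0,0,0,0,0,6.8, 0,0,0,0,0,6.8, 0,0,0,0,0,6.8, 0,0,0,0,0,6.8, 0,0,0,0,0,6.8, 0,0,0,0,0,6.8, 0,0,0,0,0,6.8, 0,0,0,0,0,6.8, 0,0,0,0,0,6.8, 0,0,0,0,0,6.8, 0,0,0,0,0,6.8, 0,0,0,0,0,6, 0,0,0,0,0,4, 0,0,0,0,0,2, 0,0,0,0,0,0]'
python3 - <<'E'
from h import *
to([.4878-.06*np.cos(.35),-.37+.06*np.sin(.35),.098],70)
E
```

```text
clock: 20.35
tool_pos: [0.542, -0.3794, 0.1147]
tool_rot: [-0.629, 0.778, 0.004, 0.002]
wrist_force: [0.2, 0.1, -1.4]
grip_width: 0.654
clock: 21.68
tool_pos: [0.5404, -0.3751, 0.1141]
tool_rot: [0.168, 0.986, 0.005, -0.003]
wrist_force: [0.3, 1.2, -1.5]
grip_width: 0.65
t 21.68 tool y yaw 70.67 z [-0.004  0.01  -1.   ] pos [ 0.5404 -0.3751  0.1141] F [ 0.3  1.2 -1.5] grip 0.65
tool shift mm [111.1 -12.   16.9] q [-18.1  23.7  -8.5  -0.6 -58.3 -90.9]
tool rotvec deg [ 0.48 -0.44  0.67]
```

```bash
python3 -m pendant '[6,0,0,0.4,0,0.6, 12,-2,0,0,0,0, 18,-2,0,0,0,0, 20,-2,0,0,0,0, 18,-2,0,0,0,0, 14,-2,0,0,0,0, 10,-2,0,0,0,0, 6,0,0,0,0,0, 2,0,0,0,0,0, 0,0,0,0,0,0]'
python3 - <<'E'
from h import *
to([.4878-.06*np.cos(.35),-.37+.06*np.sin(.35),.098],70)
p=robot.get_image("wrist"); save(p,"w13"); 
p=robot.get_image("side"); save({"img":cv2.resize(p["img"][250:400,240:440],None,fx=4,fy=4)},"s13")
E
```

```text
clock: 22.52
tool_pos: [0.4291, -0.3477, 0.1144]
tool_rot: [0.165, 0.986, -0.0, -0.004]
wrist_force: [0.6, -0.8, -2.1]
grip_width: 0.647
t 22.52 tool y yaw 71.02 z [-0.008  0.001 -1.   ] pos [ 0.4291 -0.3477  0.1144] F [ 0.6 -0.8 -2.1] grip 0.647
tool shift mm [-2.9 -0.8 16.4] q [-18.6  14.5 -22.6   0.1 -53.4 -90.4]
tool rotvec deg [-0.09 -0.46  1.02]
```

View pics/w13.png

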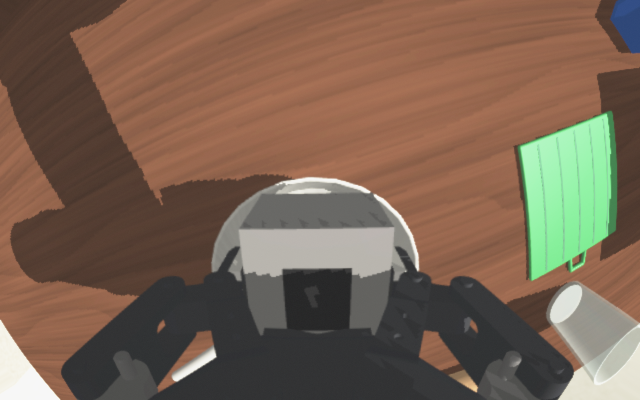

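View pics/s13.png

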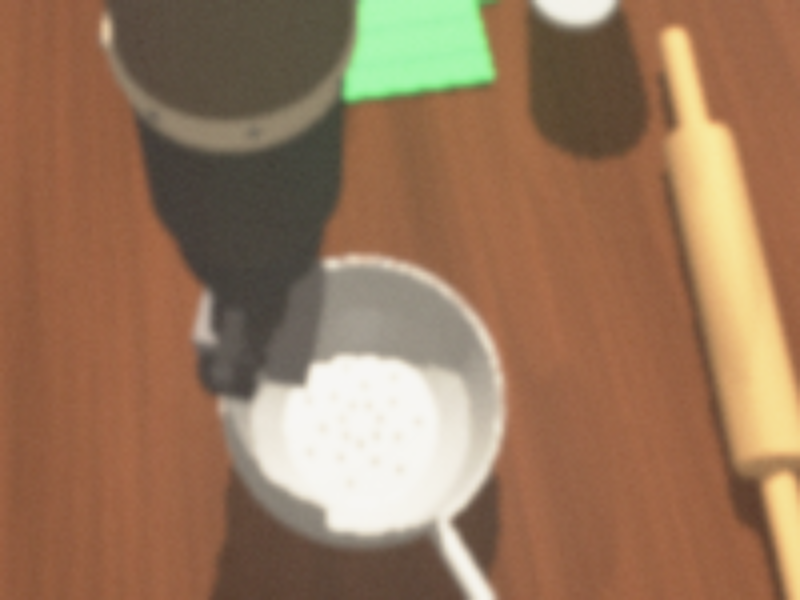

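```bash
python3 -m pendant '[-2,0,6,0,2,0, 0,0,4,0,4,0, 0,0,2,0,4,0, 0,0,0,0,4,0, 0,0,0,0,2,0, 0,0,0,0,0,0]'
python3 - <<'E'
from h import *
to([.4314,-.3494,.098])
E
```

```text
clock: 23.12
tool_pos: [0.4355, -0.3497, 0.1021]
tool_rot: [0.162, 0.976, 0.023, -0.146]
wrist_force: [-0.4, -0.3, -2.0]
grip_width: 0.654
t 23.12 tool y yaw 71.13 z [-0.276  0.092 -0.957] pos [ 0.4355 -0.3497  0.1021] F [-0.4 -0.3 -2. ] grip 0.654
tool shift mm [ 2.6 -1.1  5. ] q [-18.6  25.6  -9.9   0.  -71.5 -90.3]
```

```bash
python3 -m pendant '[1,0,2,0,3,0, 0,0,0,0,4,0, 0,0,0,0,4,0, 0,0,0,0,4,0, 0,0,0,0,4,0, 0,0,0,0,4,0, 0,0,0,0,3,0, 0,0,0,0,1,0, 0,0,0,0,0,0, 0,0,0,0,0,0]'
python3 - <<'E'
from h import *
to([.4314,-.3494,.098])
p=robot.get_image("side"); save({"img":cv2.resize(p["img"][250:400,240:440],None,fx=4,fy=4)},"s14")
E
```

```text
clock: 23.95
tool_pos: [0.4393, -0.3503, 0.0957]
tool_rot: [0.151, 0.914, 0.061, -0.372]
wrist_force: [-0.1, -0.1, -0.5]
grip_width: 0.649
t 23.95 tool y yaw 71.23 z [-0.662  0.224 -0.715] pos [ 0.4393 -0.3503  0.0957] F [-0.1 -0.1 -0.5] grip 0.649
tool shift mm [ 7.2 -1.7  3.8] q [ -18.6   43.7    9.5   -0.  -100.1  -90.2]
```

View pics/s14.png

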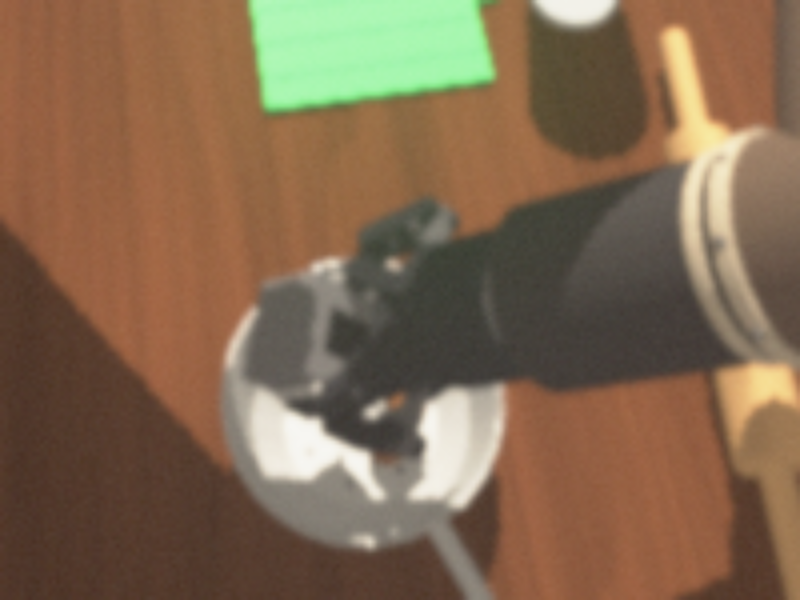

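```bash
python3 -m pendant '[2,0,0,0,3,0, 0,0,0,0,3,0, 0,0,0,0,0,0, 0,0,0,0,0,0, 0,0,0,0,0,0, 0,0,0,0,0,0, 0,0,0,0,0,0]'
python3 - <<'E'
from h import *
to([.4314,-.3494,.098])
for n in("top","side"):
    p=robot.get_image(n); 
    for r in robot.landmark_of(p,"nut1"): print(n,round(r["confidence"],2),w(p,r["centre"]).round(3))
    if n=="top": save({"img":cv2.resize(p["img"][150:300,400:560],None,fx=4,fy=4)},"t15")
p=robot.get_image("wrist"); save(p,"w15")
E
```

```text
clock: 24.58
tool_pos: [0.4384, -0.3505, 0.1036]
tool_rot: [0.149, 0.897, 0.067, -0.411]
wrist_force: [0.4, -0.2, -1.4]
grip_width: 0.653
t 24.58 tool y yaw 71.21 z [-0.718  0.243 -0.653] pos [ 0.4384 -0.3505  0.1036] F [ 0.4 -0.2 -1.4] grip 0.653
tool shift mm [ 0.3 -1.2  8.9] q [ -18.7   46.4   12.7   -0.  -105.6  -90.2]
side 0.5 [ 0.5   -0.377  0.015]
side 0.46 [ 0.499 -0.399  0.02 ]
```

View pics/t15.png

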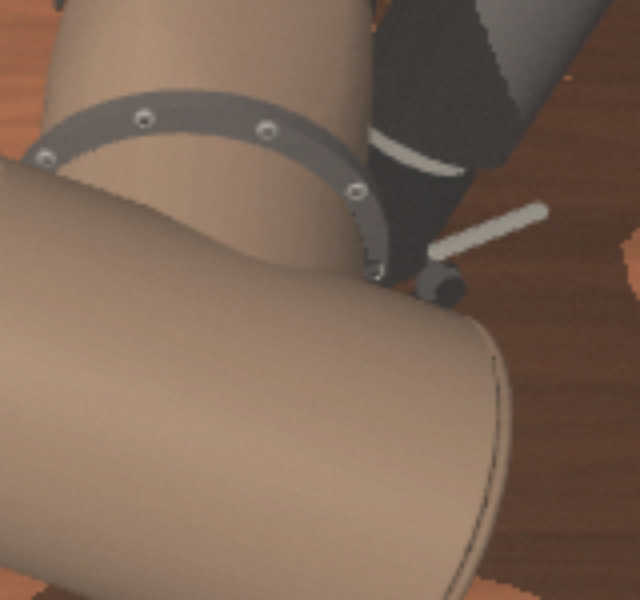

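View pics/w15.png

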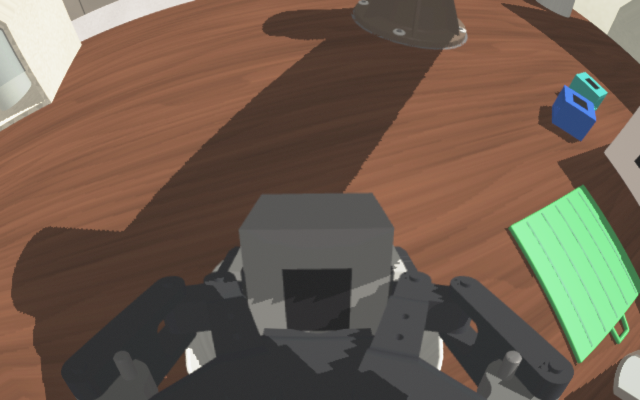

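Run:
```python
from h import *
p=robot.get_image("side"); save({"img":cv2.resize(p["img"][300:400,280:380],None,fx=6,fy=6,interpolation=cv2.INTER_CUBIC)},"s16")
for r in robot.landmark_of(p,"nut1"): print(round(r["confidence"],2),w(p,r["centre"]).round(3))
for r in robot.outline_of(p,"nut1"): m=r["mask"];print(round(r["confidence"],2),m.sum(),np.argwhere(m).mean(0))
```

```text
0.45 [ 0.502 -0.401  0.024]
0.36 [ 0.502 -0.375  0.015]
0.46 63 [367.15873016 338.44444444]
```

View pics/s16.png

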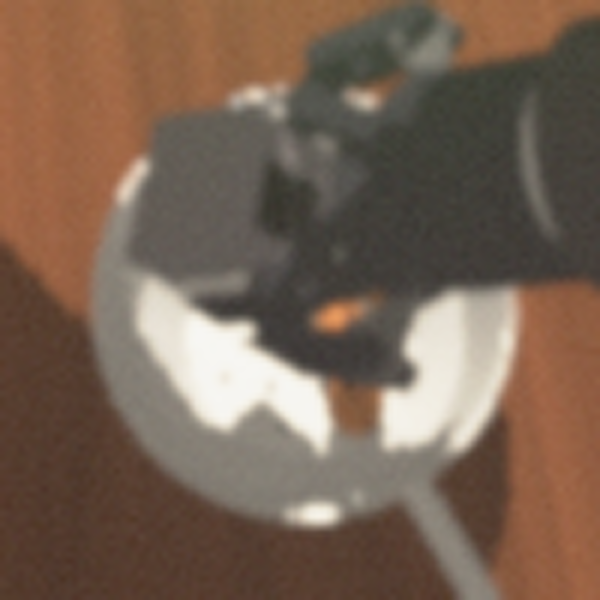

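```bash
python3 -m pendant '[0,0,3,0,4,0, 0,4,0,0,2,0, 0,-6,0,0,0,0, 0,4,0,0,0,0, 0,0,0,0,0,0, 0,0,0,0,-4,0, 0,0,-4,0,-6,0, 0,0,-4,0,-6,0, 0,0,-4,0,-6,0, 0,0,-4,0,-6,0, 0,0,-4,0,-6,0, 0,0,-4,0,-6,0, 0,0,-4,0,-6,0, 0,0,0,0,-6,0, 0,0,0,0,-3,0, 0,0,0,0,0,0]'
python3 - <<'E'
from h import *
to([.4314,-.3494,.15],70)
p=robot.get_image("side"); save({"img":cv2.resize(p["img"][300:400,280:380],None,fx=6,fy=6,interpolation=cv2.INTER_CUBIC)},"s17")
for r in robot.landmark_of(p,"nut1"): print(round(r["confidence"],2),w(p,r["centre"]).round(3))
E
```

```text
clock: 26.32
tool_pos: [0.4527, -0.3538, 0.1286]
tool_rot: [0.163, 0.986, -0.006, 0.025]
wrist_force: [-0.1, 0.6, -1.3]
grip_width: 0.657
t 26.32 tool y yaw 71.23 z [ 0.047 -0.019 -0.999] pos [ 0.4527 -0.3538  0.1286] F [-0.1  0.6 -1.3] grip 0.657
tool shift mm [ 20.5  -2.8 -22.5] q [-18.4  13.7 -21.6   0.3 -51.8 -90.6]
tool rotvec deg [-0.15  2.92  1.23]
0.47 [ 0.499 -0.401  0.024]
0.43 [ 0.501 -0.375  0.016]
0.42 [ 0.523 -0.352  0.02 ]
```

View pics/s17.png

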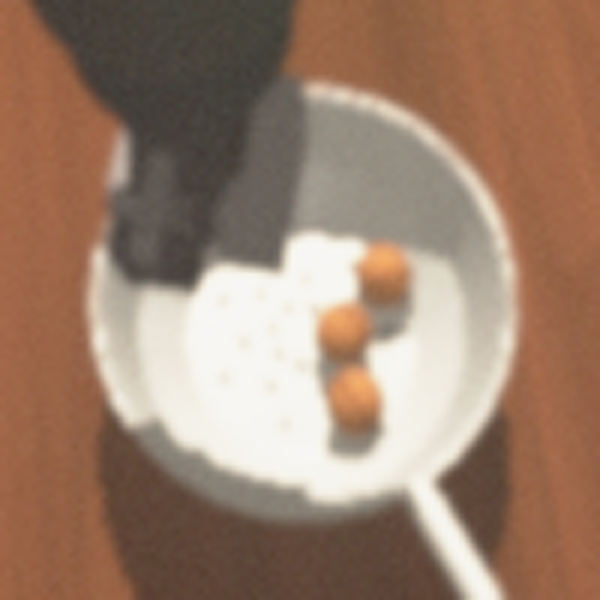

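```bash
python3 -m pendant '[0,0,-15,0,2.5,0, 0,0,-20,0,0.4,0, 0,0,-10,0,0,0, 0,0,0,0,0,0]'
python3 - <<'E'
from h import *
to([.534,-.053,.15],71)
E
```

```text
clock: 26.75
tool_pos: [0.4545, -0.3545, 0.174]
tool_rot: [0.162, 0.987, -0.001, -0.008]
wrist_force: [-0.2, 0.1, -0.6]
grip_width: 0.655
t 26.75 tool y yaw 71.31 z [-0.017  0.001 -1.   ] pos [ 0.4545 -0.3545  0.174 ] F [-0.2  0.1 -0.6] grip 0.655
tool shift mm [ 21.  311.2  22.9] q [-18.3  13.7 -15.    0.3 -62.2 -90.5]
tool rotvec deg [-0.27 -0.91  0.3 ]
```

```bash
python3 -m pendant '[0,10,0,0,-0.9,0, 2,25,0,0,0,0, 2,33,0,0,0,0, 2,33,0,0,0,0, 2,33,0,0,0,0, 2,33,0,0,0,0, 2,33,0,0,0,0, 2,33,0,0,0,0, 2,30,0,0,0,0, 2,20,0,0,0,0, 0,12,0,0,0,0, 0,5,0,0,0,0, 0,0,0,0,0,0]'
python3 - <<'E'
from h import *
to([.534,-.053,.02],71)
p=robot.get_image("wrist"); save(p,"w18")
P=fcloud(p)
E
```

```text
clock: 27.83
tool_pos: [0.5368, -0.0463, 0.1567]
tool_rot: [0.164, 0.986, -0.004, -0.011]
wrist_force: [-0.2, -0.1, -1.4]
grip_width: 0.653
t 27.83 tool y yaw 71.17 z [-0.022 -0.004 -1.   ] pos [ 0.5368 -0.0463  0.1567] F [-0.2 -0.1 -1.4] grip 0.653
tool shift mm [ -2.2  -5.8 136.8] q [  15.8   11.4  -20.4   -0.2  -59.5 -124.6]
tool rotvec deg [-0.62 -1.13  0.16]
```

View pics/w18.png

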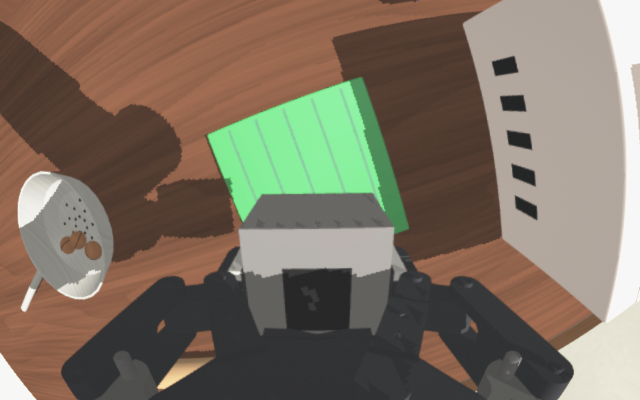

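```bash
python3 -m pendant '[-1,-3,12,-0.6,-1.1,0, -1,-3,25,0,0,0, 0,0,32,0,0,0, 0,0,30,0,0,0, 0,0,15,0,0,0, 0,0,6,0,0,0, 0,0,0,0,0,0]'
python3 - <<'E'
from h import *
to([.534,-.053,-.002],71)
E
```

```text
clock: 28.47
tool_pos: [0.5355, -0.0595, 0.0322]
tool_rot: [0.167, 0.986, -0.0, 0.001]
wrist_force: [-0.2, -0.2, 0.1]
grip_width: 0.649
t 28.47 tool y yaw 70.81 z [ 0.002 -0.001 -1.   ] pos [ 0.5355 -0.0595  0.0322] F [-0.2 -0.2  0.1] grip 0.649
tool shift mm [ 3.6  5.7 34.2] q [ 1.460e+01  1.900e+01 -2.960e+01  1.000e-01 -4.130e+01 -1.238e+02]
tool rotvec deg [-0.02  0.1  -0.19]
```

```bash
python3 -m pendant '[1,3,13,0,0,0, 1,2,9,0,0,0, 0,0,4,0,0,0, 0,0,0,0,0,0]'; python3 -m pendant '[0,0,2,0,0,0, 0,0,0,0,0,0]'
python3 - <<'E'
from h import *
p=robot.get_image("wrist"); P=fcloud(p)
m=P[235:262,260:380].reshape(-1,3); print(np.nanmedian(m,0))
to([.534,-.053,-.002],71)
E
```

```text
clock: 28.8
tool_pos: [0.5368, -0.0558, 0.0077]
tool_rot: [0.168, 0.986, -0.0, 0.002]
wrist_force: [-0.8, -0.9, -0.3]
grip_width: 0.654
clock: 28.97
tool_pos: [0.5378, -0.0559, 0.007]
tool_rot: [0.168, 0.986, 0.0, 0.003]
wrist_force: [1.0, 0.4, -1.1]
grip_width: 0.652
[ 0.51725832 -0.04837035  0.06390626]
t 29.02 tool y yaw 70.72 z [ 0.007 -0.001 -1.   ] pos [ 0.5381 -0.0558  0.0073] F [ 0.6 -0.3 -0.6] grip 0.652
tool shift mm [4.9 1.3 9.3] q [  15.    21.1  -30.9    0.2  -37.6 -124.4]
tool rotvec deg [ 0.09  0.39 -0.28]
```

Top 0.064 → bottom about 16 mm, 10 mm more to go.

```bash
python3 -m pendant '[1,0,5,0,0.4,0, 0,0,2,0,0,0, 0,0,0,0,0,0]'; python3 -m pendant '[0,0,2,0,0,0, 0,0,1,0,0,0]'; python3 -m pendant '[0,0,2,0,0,0, 0,0,0,0,0,0]'
python3 - <<'E'
from h import *
p=robot.get_image("wrist"); P=fcloud(p)
m=P[235:262,260:380].reshape(-1,3); print(np.nanmedian(m,0))
to([.534,-.053,-.002],71)
E
```

```text
clock: 29.27
tool_pos: [0.5382, -0.0552, 0.0012]
tool_rot: [0.167, 0.986, 0.001, 0.001]
wrist_force: [-0.5, 0.3, -0.5]
grip_width: 0.649
clock: 29.43
tool_pos: [0.5385, -0.0552, -0.0018]
tool_rot: [0.167, 0.986, 0.002, 0.001]
wrist_force: [-1.2, -0.2, 3.9]
grip_width: 0.651
clock: 29.6
tool_pos: [0.5396, -0.0552, -0.0019]
tool_rot: [0.166, 0.986, 0.001, 0.002]
wrist_force: [-0.3, 0.7, -1.6]
grip_width: 0.653
[ 0.51886198 -0.04780367  0.05561919]
t 29.65 tool y yaw 70.84 z [ 0.005  0.002 -1.   ] pos [ 0.5397 -0.0551 -0.0019] F [-0.  -0.3 -1.8] grip 0.646
tool shift mm [6.1 0.2 0. ] q [ 1.480e+01  2.210e+01 -3.090e+01 -1.000e-01 -3.670e+01 -1.239e+02]
tool rotvec deg [ 0.2   0.22 -0.16]
```

```bash
python3 -m pendant '[0,0,0,0,0,0, 0,0,0,0,0,0, 0,0,0,0,0,0, 0,0,0,0,0,0]' -1; python3 -m pendant '[0,0,-8,0,0,0, 0,0,-20,0,0,0, 0,0,-35,0,0,0, 0,0,-40,0,0,0, 0,0,-40,0,0,0, 0,0,-40,0,0,0, 20,0,-10,0,0,0, 30,0,0,0,0,0, 30,0,0,0,0,0, 30,0,0,0,0,0, 0,0,0,0,0,0]'
python3 - <<'E'
from h import *
to([.534,-.053,.2],71)
p=robot.get_image("wrist"); save(p,"w20"); P=fcloud(p)
p=robot.get_image("side"); save({"img":cv2.resize(p["img"][200:400,240:440],None,fx=3,fy=3)},"s20")
for r in robot.landmark_of(p,"nut1"): print(round(r["confidence"],2),w(p,r["centre"]).round(3))
for r in robot.landmark_of(p,"sieve")[:2]: print(round(r["confidence"],2),w(p,r["centre"]).round(3))
p=robot.get_image("top"); save(p,"t20");P=cloud(p);m=(P[...,2]>.045)&(P[...,2]<.065)&(abs(P[...,0]-.535)<.05)&(abs(P[...,1]+.054)<.05)
print(rect(P[m]) if m.sum()>5 else 0, np.percentile(P[m][:,2],[5,50,95]) if m.sum()>5 else 0)
E
```

```text
clock: 29.98
tool_pos: [0.5399, -0.0551, -0.0021]
tool_rot: [0.166, 0.986, 0.001, 0.002]
wrist_force: [0.3, -0.0, -0.1]
grip_width: 1.0
clock: 30.9
tool_pos: [0.4308, -0.0202, 0.2048]
tool_rot: [0.168, 0.986, 0.001, 0.002]
wrist_force: [-0.3, -1.3, -0.5]
grip_width: 0.999
t 30.9 tool y yaw 70.63 z [ 0.005  0.002 -1.   ] pos [ 0.4308 -0.0202  0.2048] F [-0.3 -1.3 -0.5] grip 0.999
tool shift mm [-108.2    3.3    5.2] q [  23.7   -2.9  -29.4    0.   -63.2 -133.1]
tool rotvec deg [ 0.18  0.22 -0.37]
0.65 [ 0.524 -0.355  0.017]
0.6 [ 0.501 -0.4    0.026]
0.6 [ 0.503 -0.378  0.015]
0.68 [ 0.485 -0.369 -0.   ]
0 0
```

View pics/s20.png

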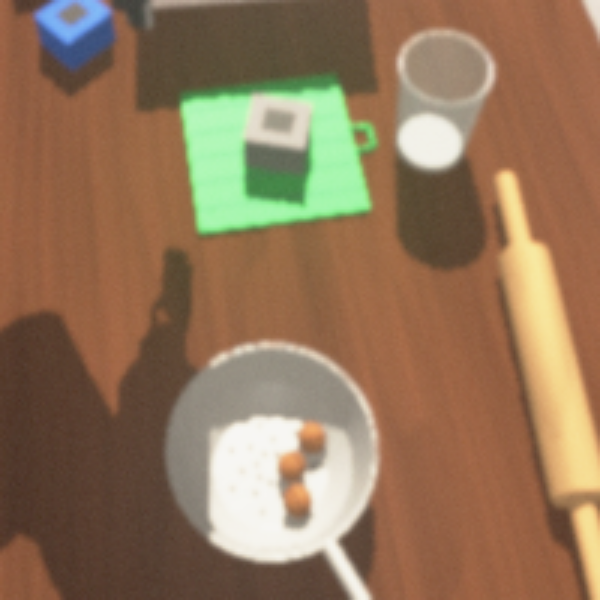

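View pics/w20.png

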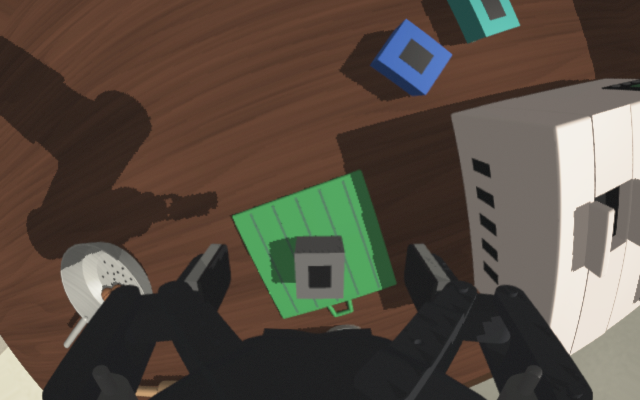

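View pics/t20.png

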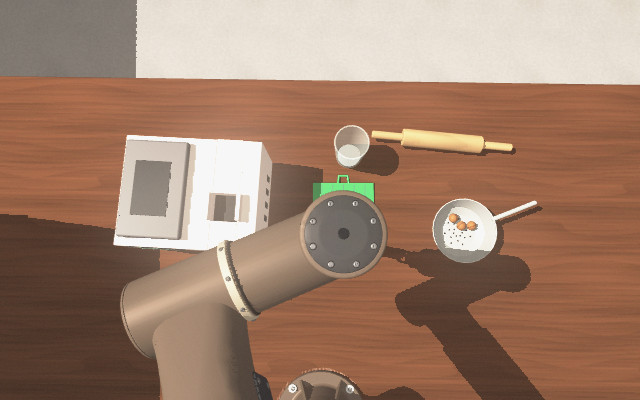

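Cassette upright on the holder (side view, about (280,130)), three walnuts in the sieve at about (300,465), sieve and bystanders where they were. I am handing in.

```bash
python3 -c "
from rig import robot
print(robot.close_job())"
```

```text
the job is handed in; nothing more can be done
None
```

I handed the job in at about 31 s of the 72 s allowed. The last pictures show the end state the task asks for; no verdict was reported.

**What I did**
1. I pressed the cassette down with the closed fingers until the catch let go. The cassette's top rose to 0.225 m, which is 34–35 mm above the deck.
2. I gripped it front to back, lifted it out and stood it on the pot holder, then let go.
3. I took it again by its two sides, with the mouth free, and carried it to the sieve. I turned it half round, because tipping it towards the robot looked out of the arm's reach, and tipped it to about 50°.
4. I stood the empty cassette back on the pot holder and backed the arm away.

**Last checks**
- **Walnuts:** the network found all three in the sieve, within about 40 mm of its axis at 15–26 mm height.
- **Sieve:** the side camera found it within about 1 mm of where it was at the start.
- **Cassette:** it stands upright on the pot holder and clear of the gripper in the side and wrist pictures. Just before I let go, its top was at 0.0556 m, against 0.0552 m when it stood there the first time.
- **Bystanders:** the canister and rolling pin look unmoved in the pictures; I did not measure them again.

**What failed or disagreed**
- **Fingertip position:** the text puts the fingertips 19 mm ahead of the TCP. Camera depth and the first contact put the closed tips about 15 mm behind the reported TCP, so I went by those.
- **Final top-camera check:** measuring the standing cassette from the top camera gave nothing, because the arm hid it. Its final position rests on the side and wrist pictures.

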